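# Load a substrate carrier onto the bonder's workholder with the lifter

## Robot

A 7-joint arm with a two-finger parallel gripper is mounted at the origin on the work surface. World frame = base frame: x ahead of the robot, y to its left, z up, the work surface at z = 0. Lengths are in m, angles in rad, forces in N, time in s.
With the tool pointing down it reaches from about 0.35 to 0.9 m from the base axis. Payload 8.1 kg.
Tool frame: the origin (TCP) lies at the very end of the fingers, on their centre line; the grasp point (between the pads) lies 19 mm behind it (arm.grasp_offset is the distance from the TCP to the grasp point, in m); z points along the fingers, y is the direction in which the jaws open and shut (so a half turn about z gives the same grasp; the last joint's range is limited). The gripper opens to 92 mm and grips with 3 to 60 N. Pads are 19 mm wide; open, the fingers measure 130 mm over their backs; the gripper's body (75 mm by 190 mm) begins 47 mm behind the grasp point.
Start: joints at [-1.235, 0.434, 0.025, 1.573, -0.012, 1.134, -0.075], TCP at [0.266, 0.566, 0.227] pointing down, gripper open.
Joint ranges: [-2.62, 2.62], [-0.44, 2.09], [-1.27, 1.32], [0.08, 2.57], [-1.32, 4.46], [0.12, 2], [-2.74, 2.74]. Speed limits (rad/s): [2.22, 2.22, 3.01, 3.01, 3.14, 3.14, 3.14].

## Interface

Orientations are given as a rotation vector (axis times angle).
In Python, from cell import arm, eyes, workorder gives the robot as it stands.
- The arm moves only by the shell command python3 -m inch 'ROWS' [FORCE]. ROWS is JSON, a list that holds one entry, the list of rows, each a list of 5 numbers: the closure, from 0 (fully open) to 1 (shut), then the shift along the tool's x, y, z in mm, then the turn about the tool's z in degrees. A call has 1 to 12 rows; each row shifts and turns the pose as measured when the row begins, along the tool's axes as they then stand; what a row does not reach is not made up. A row lasts 1/10 s, in which the tool goes at most 50 mm and 8.59 degrees, less where a joint would pass 70% of its speed; a pose out of reach is approached as far as the arm can. A call with a gripper value outside its range is refused whole. The fingers move at their own pace and stop on an object; FORCE is the grip in N (left out, the last holds). Time passes only in rows, so rows that do not move let the fingers close. It gives the time, the measured TCP pose, the force and the opening at its end, in the units of the state.
- arm.observe(): the state, without advancing time (a new reading comes with each control period).
- eyes.get_image(name): name is "side" or "top"; returns a dict with "frame" (400x640x3 uint8, blue, green, red), "intrinsics" (3x3 intrinsics, pixels), "rvec" (rotation vector, rad) and "tvec" (3), from world to camera coordinates, as OpenCV has them. Camera axes: x right, y down, z forward; pixel columns grow to the right and rows downward; lengths in m; the calibration is good to about 2 mm. A picture is of the moment at which its call begins. There is no depth.
- workorder.sign_off(): hands the job in, once; it reports no verdict.
The state is a dict: "clock": time; "joints": joint angles; "dq": joint speeds; "joint_efforts": joint torques, N m; "position": TCP position; "ee_rot": TCP orientation; "force": force on the tool from outside, world axes, zero at the start; "ft_torque": the same for the moment, N m; "width": opening from 0.0 (shut) to 1.0 (fully open).
Only numpy, scipy, OpenCV 4.12 (cv2) and the standard library are available. Lean on these libraries where they do the work, as an engineer would, in place of code of your own. Each camera call takes 0.05 s, during which the arm holds its last target.

## Task

Pick up the lifter by its bridge handle, slide its blade under the substrate carrier between the carrier's two runners, and lift the carrier level off the table without the gripper touching it. Set it down gently on the workholder's stage, flat and square between the side ribs, not overhanging its open front, and draw the blade out. Then swing the hold-down clip over the carrier as far as it will go and leave the lifter lying flat back on its mat; do not disturb the other things on the bench.

Things in the scene. Friction and masses are not known exactly. Their poses are not given: they have to be found in the camera images.
- lifter: the lifter, a flat spatula: steel blade 190 long (x) x 44 wide (y) x 3 thick, mass 140 g. Over its rear half a black bar handle along x, 86 long x 16 wide x 20 tall, centre at x = -45, z = 50, on posts at x = -80 and -10. Free front of the blade: x = 0 to the tip at x = +95. Origin: centre of the blade's underside; z up. Starts flat on the mat
- carrier: the carrier: aluminium plate 70 (x) x 80 (y) x 4, a white tile with nine gold squares on it, its top at z = 15. It stands on two runners along x, each 8 wide x 9 tall, at y = -36 and +36: a tunnel 64 wide, 9 high, open at both x ends. Mass about 120 g. Origin: centre of its footprint, at the runners' bottom; z up. Starts on the table
- workholder: the workholder, fixed: dark plate on a black drum, flat stage 40 above the table: open front edge at x = -52 (robot side), back stop 8 tall at x = +50, side ribs 6 tall with inner faces at y = -50 and +50. The carrier goes in the middle, runners along x. The plate reaches to y = -95 for the clip's pivot. Origin: on the table below the stage's middle
- clip_peg (a point): the clip's upright push peg, 12 dia: point on its axis, 10 below its top; the peg runs from 26 to 56 above the stage. It stands at the end of the clip's flat steel arm, 62 from the pivot axis; the arm is 12 wide, 21 to 26 above the stage (6 above the carrier's top)
- clip_pivot (a point): point on the clip's vertical pivot axis, at the same height as clip_peg (46 above the stage), at x = 15, y = -80 of the workholder
- clip (a joint): angle of the hold-down clip about its vertical pivot: 0 parked, arm along the workholder's -x beside the stage; 1.57 fully over the carrier at its stop, arm along the workholder's +y. Peg = pivot + 62 mm x (-cos q, sin q) in the workholder's x, y. Light friction, stays where left
- mat: the lifter's blue bench mat, fixed on the table, 100 (x) x 270 (y) x 3 thick; origin at the centre of its underside
- spool: bystander, loose: a small brass wire spool, 36 dia x 26 tall. Origin at the centre of its underside
- dish: bystander, loose: a round clear closed dish, 84 dia x 19 tall. Origin at the centre of its underside
- tweezers: bystander, loose: steel tweezers lying flat, 125 long, 8 tall. Origin at the centre of its underside
- cover: bystander, loose: a plain bare aluminium plate 70 x 80 x 4, no runners, lying flat on the table. Origin at the centre of its underside
- flask: bystander, loose: an amber bottle, 44 dia x 85 tall. Origin at the centre of its underside
- waffle: bystander, loose: a black open chip tray with 16 pockets, 100 x 100 x 16. Origin at the centre of its underside
- cup: bystander, loose: a grey plastic cup, 60 dia x 50 tall. Origin at the centre of its underside

How it is judged:
By the outcome, as a careful person would: the job done as asked, in the order asked, and still so for the second after the job is handed in, with the robot touching nothing.
It also fails if it takes over 67 s, if anything falls off the work surface, if the arm or the gripper's body presses on something with over 40 N, if the wrist force passes 120 N, or if a joint passes its speed limit or range.

## Working session

There is one attempt and no reset: what is moved stays moved. The work goes in short steps, Python scripts to look and compute and a shell command to move; the robot and the scene stay as the last step left them, time stands still between calls to the robot, and variables do not carry over. Pictures are saved under pics/ and viewed, and the job is handed in when it is done.

```bash
ls; mkdir -p pics
python3 - <<'E'
from cell import arm, eyes
import cv2
s=arm.observe(); print(s)
for n in("side","top"):
    d=eyes.get_image(n); cv2.imwrite(f"pics/{n}0.png",d["frame"]); print(n,d["intrinsics"],d["rvec"],d["tvec"])
E
```

```text
pics
{'clock': 0.0, 'joints': array([-1.23460763,  0.43517481,  0.02494684,  1.57409676, -0.01156181,
        1.13398565, -0.07509663]), 'dq': array([-8.41310827e-05,  8.38961818e-04, -4.14037663e-04,  9.03268093e-04,
        6.86149256e-04, -6.43620800e-04, -5.95195502e-04]), 'joint_efforts': array([-1.73018457e-04, -6.67854738e+01,  9.85154249e-01, -3.14463186e+01,
       -6.04705280e-02,  4.28358524e-02,  1.72193131e-04]), 'position': array([0.26536145, 0.56531077, 0.22597473]), 'ee_rot': array([-6.83734718e-01, -3.06610923e+00,  2.37284294e-03]), 'force': array([ 0.53755351, -0.69881459, -0.42394305]), 'ft_torque': array([ 0.02746458, -0.02986219,  0.0084556 ]), 'width': 1.004891650847891}
side [[392.23109812   0.         316.20506958]
 [  0.         392.23109812 200.59020958]
 [  0.           0.           1.        ]] [ 0.08807565 -2.82354969  1.2682911 ] [0.57789687 0.09452264 1.08218726]
top [[396.52181999   0.         319.01233294]
 [  0.         396.52181999 196.97048133]
 [  0.           0.           1.        ]] [ 2.17869844 -2.12994451  0.1215083 ] [-0.01688363  0.57269703  1.14879769]
```

View pics/side0.png

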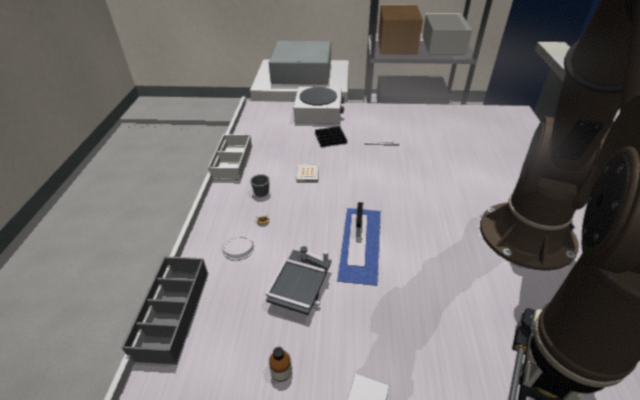

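View pics/top0.png

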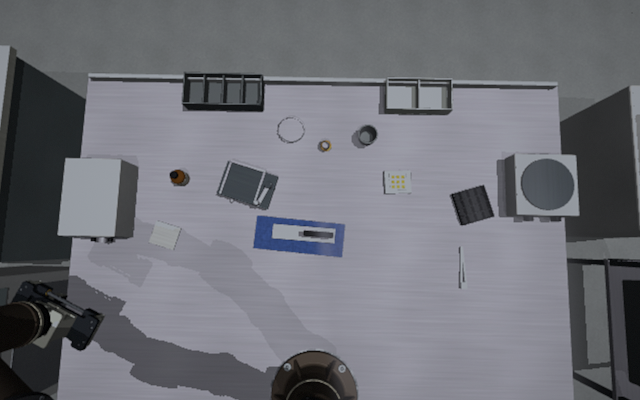

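The top view shows the lifter on the mat at about (303,235), the carrier at (397,182), the workholder at (248,184) with its clip on the right, and the arm at the left edge. The side view agrees. Next I'll zoom in.

```bash
cat > h.py <<'E'
import numpy as np, cv2
from cell import arm, eyes
from scipy.spatial.transform import Rotation as R
def cam(n):
    d=eyes.get_image(n); return d
def ray(d,uv,z):
    uv=np.asarray(uv,float).reshape(-1,2); Rm=R.from_rotvec(np.ravel(d["rvec"])).as_matrix(); t=np.ravel(d["tvec"])
    c=-Rm.T@t; v=np.c_[uv,np.ones(len(uv))]@np.linalg.inv(d["intrinsics"]).T@Rm
    return c+v*((z-c[2])/v[:,2])[:,None]
def proj(d,P):
    return cv2.projectPoints(np.asarray(P,float).reshape(-1,3),np.ravel(d["rvec"]),np.ravel(d["tvec"]),d["intrinsics"],None)[0].reshape(-1,2)
def crop(d,x0,y0,w,h,s,name):
    im=cv2.resize(d["frame"][y0:y0+h,x0:x0+w],None,fx=s,fy=s,interpolation=cv2.INTER_CUBIC); cv2.imwrite("pics/"+name+".png",im)
E
python3 - <<'E'
from h import *
d=cam("top"); crop(d,210,150,145,110,5,"t_a"); crop(d,370,155,60,55,10,"t_b")
e=cam("side"); crop(e,255,190,135,130,5,"s_a"); crop(e,285,155,45,35,12,"s_b")
print([ray(c,(0,0),0) [0] for c in (d,e)])
E
```

```text
[array([1.20734777, 1.06208324, 0.        ]), array([ 3.16124537, -2.29277156,  0.        ])]
```

View pics/t_a.png

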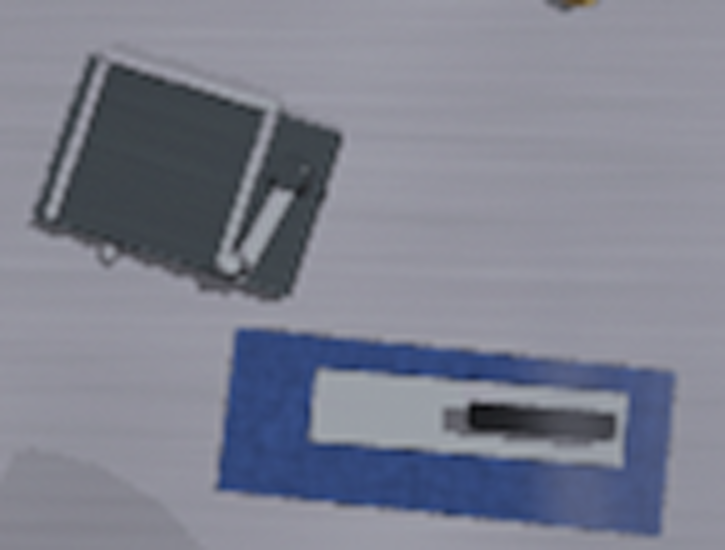

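View pics/t_b.png

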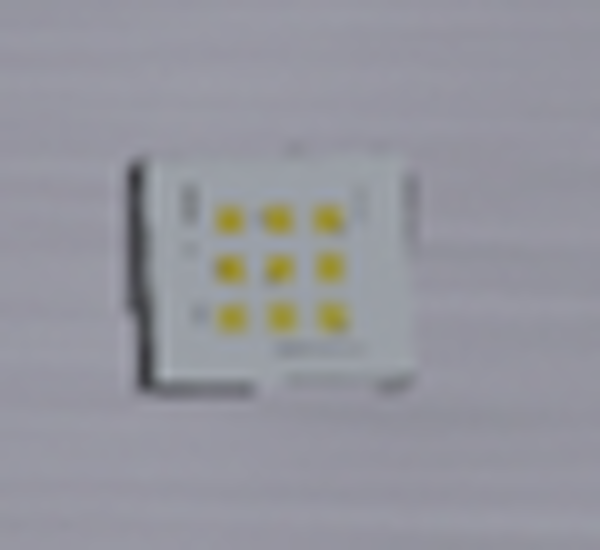

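View pics/s_a.png

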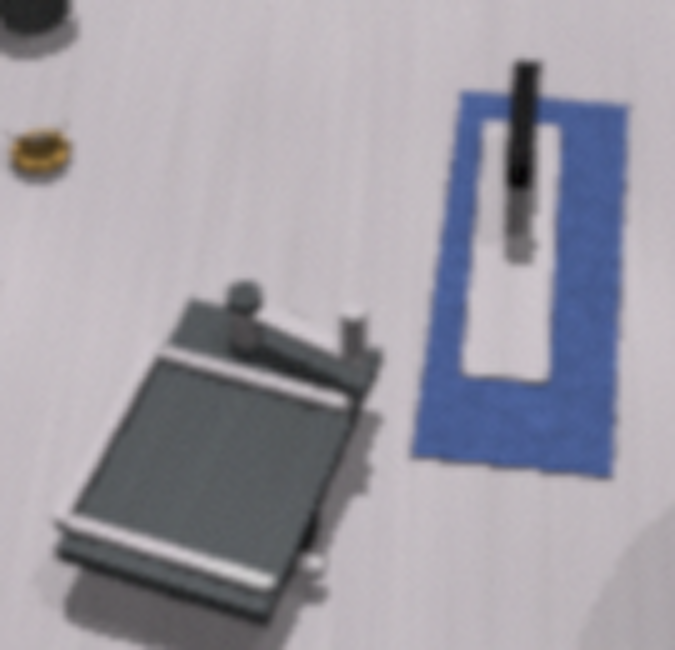

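View pics/s_b.png

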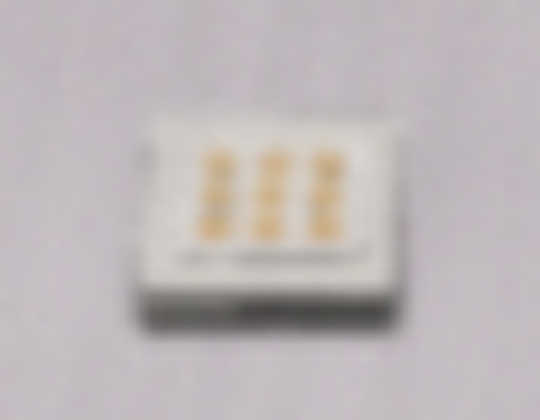

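The lifter's tip points to world +y. The workholder is yawed about −20° with its open front facing the robot, the peg (light top) is at its front right, and the carrier's runners lie roughly along world x. Next I'll measure poses.

```bash
cat > m.py <<'E'
from h import *
def up(d,x0,y0,w,h,s=8):
    im=cv2.resize(d["frame"][y0:y0+h,x0:x0+w],None,fx=s,fy=s,interpolation=cv2.INTER_CUBIC)
    f=lambda p:(np.asarray(p,float)+0.5)/s-0.5+np.array([x0,y0])
    return im,f
def gold(d,x0,y0,w,h,z,hl=12,smin=80):
    im,f=up(d,x0,y0,w,h); hsv=cv2.cvtColor(im,cv2.COLOR_BGR2HSV)
    m=cv2.inRange(hsv,(hl,smin,60),(40,255,255))
    n,l,st,c=cv2.connectedComponentsWithStats(m)
    k=[i for i in range(1,n) if st[i,4]>60]
    return ray(d,f(c[k]),z),st[k,4]
E
python3 - <<'E'
from m import *
d=cam("top"); e=cam("side")
for c,b in((d,(380,165,40,35)),(e,(292,160,30,25))):
    for s in (60,80,100):
        P,a=gold(c,*b,.015,10,s); print(len(P),a,P.mean(0)); 
    print(np.round(P*1000,1)[:,:2])
    if len(P)==9:
        # sort rows along x
        Q=P[np.argsort(P[:,0])].reshape(3,3,3); Q=np.array([q[np.argsort(q[:,1])] for q in Q])
        vx=(Q[2]-Q[0]).mean(0); vy=(Q[:,2]-Q[:,0]).mean(0)
        print("yaw x",np.degrees(np.arctan2(vx[1],vx[0])),"yaw y",np.degrees(np.arctan2(-vy[0],vy[1])),np.linalg.norm(vx),np.linalg.norm(vy))
# lifter
for c,b,nm in((d,(250,210,100,50),"top"),(e,(335,200,55,90),"side")):
    im,f=up(c,*b); hsv=cv2.cvtColor(im,cv2.COLOR_BGR2HSV)
    blue=cv2.inRange(hsv,(100,90,40),(130,255,255))
    cs=cv2.findContours(blue,cv2.RETR_EXTERNAL,cv2.CHAIN_APPROX_NONE)[0]; k=max(cs,key=cv2.contourArea)
    bx=ray(c,f(cv2.boxPoints(cv2.minAreaRect(k))),.003); print(nm,"mat",np.round(bx*1000,1)[:,:2].tolist(),bx.mean(0))
    # blade: low sat bright
    w=cv2.inRange(hsv,(0,0,120),(180,70,255)); fm=np.zeros_like(w); cv2.drawContours(fm,[k],-1,255,-1); w&=fm
    cs=cv2.findContours(w,cv2.RETR_EXTERNAL,cv2.CHAIN_APPROX_NONE)[0]; k=max(cs,key=cv2.contourArea)
    print(cv2.contourArea(k)); 
    W=ray(c,f(k.reshape(-1,2)),.006)[:,:2].astype(np.float32)*1000
    r=cv2.minAreaRect(W); print("blade",r); 
    cv2.imwrite(f"pics/m_{nm}.png",cv2.drawContours(im.copy(),[k],-1,(0,0,255),1))
E
```

```text
9 [416 445 441 447 437 406 448 434 425] [ 0.62852248 -0.24174618  0.015     ]
9 [326 355 343 351 350 323 325 341 333] [ 0.62849956 -0.24174783  0.015     ]
9 [277 264 251 266 276 254 255 251 239] [ 0.62848921 -0.24174864  0.015     ]
[[ 643.6 -241.1]
 [ 644.  -256.2]
 [ 642.9 -226.4]
 [ 629.2 -256.9]
 [ 627.9 -226.6]
 [ 628.5 -241.6]
 [ 613.5 -242.3]
 [ 613.8 -257.5]
 [ 613.  -227.2]]
yaw x 2.007370591047261 yaw y 2.0008802952560365 0.03010296294456625 0.030155499192440555
4 [375 669 736 226] [ 0.62985595 -0.23952693  0.015     ]
1 [70] [ 0.61062753 -0.22875624  0.015     ]
0 [] [nan nan nan]
[]
top mat [[418.0, 192.5], [517.2, 186.5], [495.8, -82.7], [397.2, -74.2]] [0.45705284 0.05552054 0.003     ]
59945.0
blade ((465.8570251464844, 41.39070129394531), (191.79750061035156, 47.30851364135742), 86.34358978271484)
side mat [[513.3, 185.9], [496.8, -83.2], [382.8, -70.0], [418.3, 193.6]] [0.45281337 0.05657897 0.003     ]<stdin>:5: RuntimeWarning: Mean of empty slice.
  ret = um.true_divide(
Traceback (most recent call last):
ValueError: max() iterable argument is empty
```

Carrier measured (yaw 2.0°). Next, the lifter edges and handle, and the workholder.

Run:
```python
from m import *
d=cam("top")
im,f=up(d,250,210,100,50); hsv=cv2.cvtColor(im,cv2.COLOR_BGR2HSV)
cv2.imwrite("pics/m_top.png",im)
# black handle
v=hsv[...,2]; m=((v<70)).astype(np.uint8)*255
cs=cv2.findContours(m,cv2.RETR_EXTERNAL,cv2.CHAIN_APPROX_NONE)[0]; k=max(cs,key=cv2.contourArea)
W=ray(d,f(k.reshape(-1,2)),.063)[:,:2].astype(np.float32)*1000; print("handle@63",cv2.minAreaRect(W))
b=cv2.inRange(hsv,(100,90,40),(130,255,255))==0
# blade edges: subpixel saturation crossing along columns of the blade front half
f0=lambda P:f(P)
S=cv2.cvtColor(d["frame"],cv2.COLOR_BGR2HSV)[...,1].astype(float)
P1=[];P2=[]
for u in range(276,298):
    col=S[:,u]
    rows=np.arange(215,257)
    s=col[rows]; t=75
    low=np.where(s<t)[0]; low=low[(rows[low]>222)&(rows[low]<246)]
    a,z=low[0],low[-1]
    P1.append((u,rows[a]-1+(s[a-1]-t)/(s[a-1]-s[a]))); P2.append((u,rows[z]+(t-s[z])/(s[z+1]-s[z])))
A=ray(d,P1,.006)*1000;B=ray(d,P2,.006)*1000
for q in(A,B): print(np.polyfit(q[:,1],q[:,0],1), q[:,1].mean(),q[:,0].mean())
P3=[]
for r in range(228,236):
    s=S[r]; us=np.arange(262,290); low=[u for u in us if s[u]<75][0]
    P3.append((low-1+(s[low-1]-75)/(s[low-1]-s[low]),r))
print("tip",np.round(ray(d,P3,.006)*1000,1)[:,:2].tolist())
P4=[]
for r in range(228,246):
    s=S[r]; us=np.arange(325,345); 
    hi=[u for u in us if s[u]>75]
    if hi: P4.append((hi[0]-1+(75-s[hi[0]-1])/(s[hi[0]]-s[hi[0]-1]),r))
print("rear",np.round(ray(d,P4,.006)*1000,1)[:,:2].tolist())
# workholder
im,f=up(d,212,155,72,60,10); cv2.imwrite("pics/wh.png",im)
```

```text
handle@63 ((463.0828857421875, 15.578253746032715), (47.85694122314453, 15.666080474853516), 87.666748046875)
[5.16368698e-02 4.86244992e+02] 93.10577024385144 491.05268221382136
[6.25562134e-02 4.40285678e+02] 91.6171072942272 446.01689769223486
tip [[478.5, 136.7], [475.5, 137.1], [472.5, 137.2], [469.5, 137.2], [466.4, 137.3], [463.4, 137.1], [460.4, 137.2], [457.4, 137.4]]
rear [[482.9, -53.1], [479.9, -55.4], [476.9, -55.6], [473.8, -55.4], [470.8, -55.2], [467.8, -55.1], [464.8, -54.5], [461.8, -53.8], [458.7, -53.7], [455.7, -53.4], [452.7, -53.3], [449.7, -53.4], [446.7, -53.3], [443.7, -53.3], [440.7, -53.4], [437.2, -31.5], [433.0, 23.3], [432.1, -70.2]]
```

View pics/wh.png

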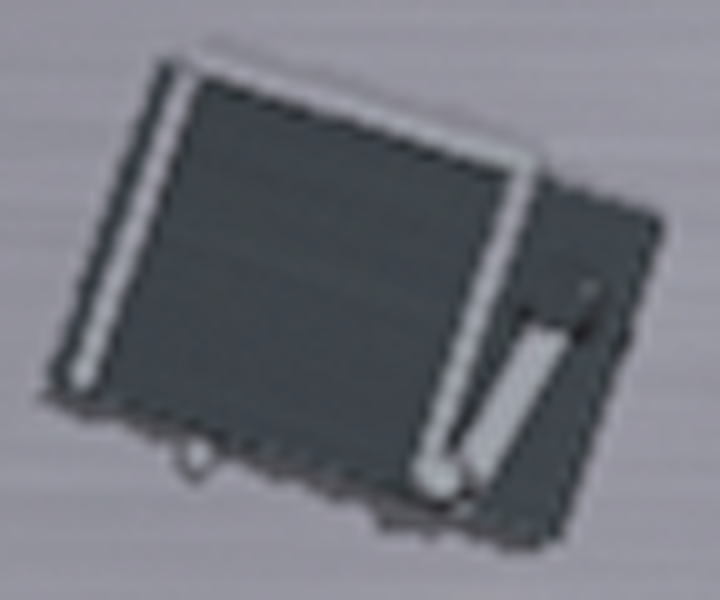

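View pics/m_top.png

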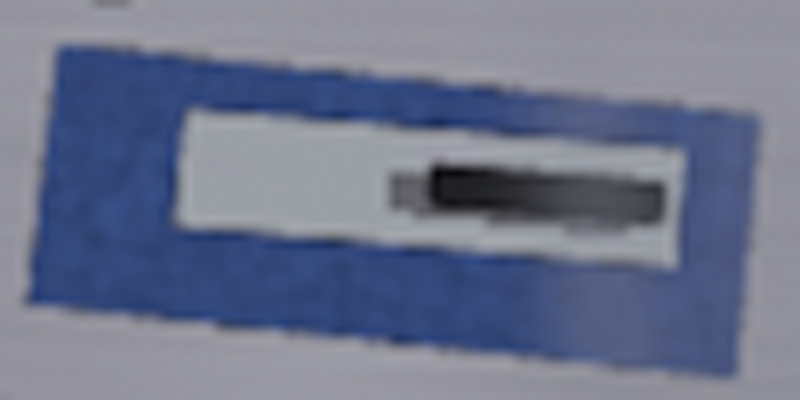

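Run:
```python
from m import *
d=cam("top"); f=lambda p:(np.asarray(p,float)+0.5)/10-0.5+np.array([212,155])
g=cv2.cvtColor(d["frame"],cv2.COLOR_BGR2GRAY).astype(np.float32)
from scipy.ndimage import map_coordinates as mc
def ridge(a,b,hw=2.5,n=25):
    a=f(a);b=f(b);t=(b-a)/np.linalg.norm(b-a);nn=np.array([-t[1],t[0]]);out=[];w=np.arange(-hw,hw+.01,.1)
    for s in np.linspace(0,1,n):
        q=(a+s*(b-a))[None]+w[:,None]*nn
        v=mc(g,[q[:,1],q[:,0]],order=1); v=np.clip(v-90,0,None)
        out.append(q.T@v/v.sum())
    return np.array(out)
def line(P): 
    vx,vy,x,y=cv2.fitLine(P[:,:2].astype(np.float32),cv2.DIST_HUBER,0,.01,.01).ravel(); return np.array([x,y]),np.array([vx,vy])
L=ray(d,ridge((178,105),(95,350)),.046)*1000; Rr=ray(d,ridge((515,200),(448,400)),.046)*1000
cl,vl=line(L);cr,vr=line(Rr)
for v in(vl,vr): print("yaw",np.degrees(np.arctan2(v[1],v[0])))
if vl[0]<0: vl=-vl
if vr[0]<0: vr=-vr
v=(vl+vr);v/=np.linalg.norm(v); n=np.array([-v[1],v[0]]); print("rib spacing",(cl-cr)@n)
# backstop inner edge & front edge by transitions
def edge(a,b,thr,sign,hw=3,n=25):
    a=f(a);b=f(b);t=(b-a)/np.linalg.norm(b-a);nn=np.array([-t[1],t[0]]);out=[];w=np.arange(-hw,hw+.01,.05)
    for s in np.linspace(0,1,n):
        q=(a+s*(b-a))[None]+w[:,None]*nn; v=mc(g,[q[:,1],q[:,0]],order=1)*sign
        i=np.argmax(np.gradient(cv2.GaussianBlur(v.reshape(-1,1),(1,9),0).ravel())); out.append(q[i])
    return np.array(out)
B=ray(d,edge((230,95),(480,165),0,-1),.048)*1000
F=ray(d,edge((110,415),(370,490),0,1),.040)*1000
for nm,Q in(("back",B),("front",F)):
    c,w=line(Q); print(nm,c,"dir",np.degrees(np.arctan2(w[1],w[0])), "along v:",np.median(Q[:,:2]@v))
mid=(cl+cr)/2@n; print("mid lateral",mid,"v",v,"n",n)
for s in(50.,):
    b=np.median(B[:,:2]@v)-50; fr=np.median(F[:,:2]@v)+52; print("center from back",v*b+n*mid,"front",v*fr+n*mid)
    c=v*b+n*mid
    P=lambda x,y,z:np.r_[c+v*x+n*y,z]/1000
    pts=proj(d,[P(-52,95,40),P(-52,-95,40),P(50,50,48),P(50,-50,48),P(-52,50,46),P(-52,-50,46),P(-47,-80,96),P(15,-80,96),P(-52,0,40)])
    im=cv2.imread("pics/wh.png")
    for p in (pts-[212,155]+.5)*10-.5: cv2.circle(im,tuple(int(round(t)) for t in p),5,(0,0,255),-1)
    cv2.imwrite("pics/wh2.png",im)
```

```text
yaw -16.273651
yaw -16.453924
rib spacing 105.97278
back [654.8832 204.9396] dir 73.29336 along v: 570.6005507828957
front [555.0783  244.16832] dir 72.46637 along v: 463.75139201517646
mid lateral 389.32867 v [ 0.9594922  -0.28173512] n [0.28173512 0.9594922 ]
center from back [609.19973225 226.88637102] front [604.5470022  228.25254935]
```

View pics/wh2.png

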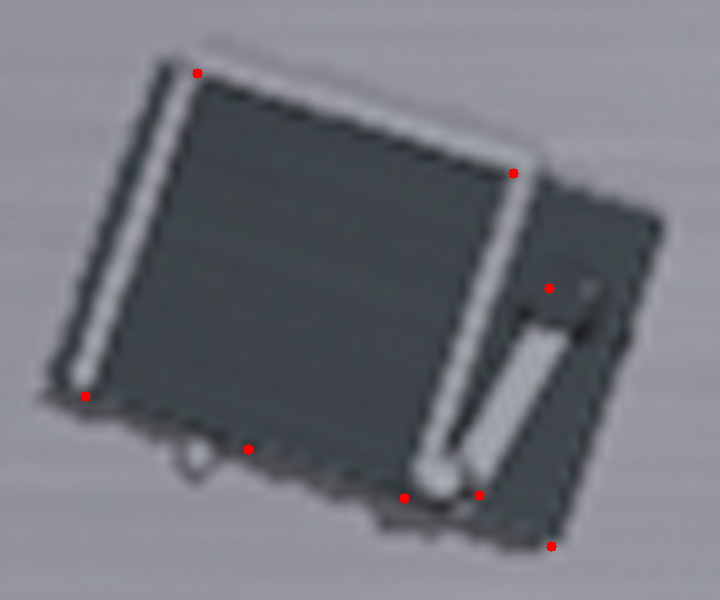

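Run:
```python
from m import *
d=cam("top"); e=cam("side")
v=np.array([.95949,-.28174]);n=np.array([.28174,.95949]); c=v*518.2+n*389.3
print(c)
f=lambda p:(np.asarray(p,float)+0.5)/10-0.5+np.array([212,155])
def wh(P): P=P[:2]*1000-c; return P@v,P@n
p=ray(d,f((437,470)),.096)[0]; print("peg top from top view, wh:",wh(p))
g=lambda p:(np.asarray(p,float)+0.5)/5-0.5+np.array([255,190])
for q in((353,308),(243,290)): print("side",q,wh(ray(e,g(q),.096)[0]))
for q in((545,330),(480,470),(575,318)): print(q,wh(ray(d,f(q),.066)[0]))
print("side mid back rib corners", [ (np.round(wh(ray(e,g(q),.046)[0]),1)) for q in ((165,350),(348,402),(65,522),(272,583))])
P=lambda x,y,z:np.r_[c+v*x+n*y,z]/1000
pts=proj(e,[P(-47,-80,96),P(15,-80,96),P(-52,50,46),P(-52,-50,46),P(50,50,46),P(50,-50,46)])
im=cv2.imread("pics/s_a.png")
for p in (pts-[255,190]+.5)*5-.5: cv2.circle(im,tuple(int(round(t)) for t in p),5,(0,0,255),-1)
cv2.imwrite("pics/s_a2.png",im)
```

```text
[606.8891   227.531789]
peg top from top view, wh: (np.float64(-41.44298237637058), np.float64(-66.40552679496338))
side (353, 308) (np.float64(-44.743337225566904), np.float64(-69.91328509610646))
side (243, 290) (np.float64(8.380425426486084), np.float64(-63.055253585664936))
(545, 330) (np.float64(8.638812962113427), np.float64(-77.36432807606299))
(480, 470) (np.float64(-36.032892264053544), np.float64(-72.46950413220465))
(575, 318) (np.float64(14.645722739589678), np.float64(-84.58706605657325))
side mid back rib corners [array([ 48.6, -54. ]), array([-47.7, -53.9]), array([51.2, 54.5]), array([-49.6,  52.6])]
```

View pics/s_a2.png

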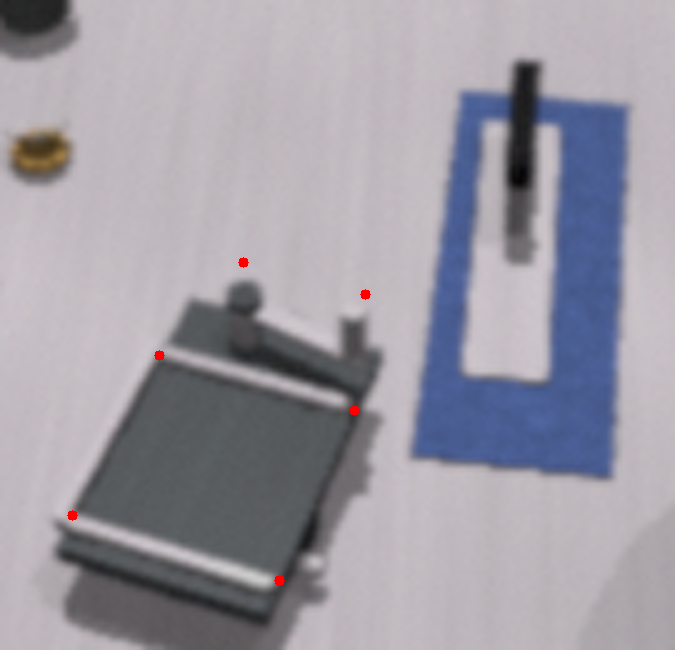

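```bash
cat >> h.py <<'E'
def st():
    s=arm.observe(); M=R.from_rotvec(s["ee_rot"]).as_matrix(); return s,M
def go(x,y,z,yaw=None):
    """shift in tool axes (mm) from here to TCP target (mm); turn first (yaw of tool x, deg)"""
    s,M=st(); yx=np.degrees(np.arctan2(M[1,0],M[0,0])); p=s["position"]*1000
    print("t %.2f"%s["clock"],"pos",np.round(p,1),"yaw %.2f"%yx,"tilt",np.round(M[:2,2],4),"F",np.round(s["force"],1),"T",np.round(s["ft_torque"],2),"w %.3f"%s["width"],"j",np.round(s["joints"],2))
    tr=0
    if yaw is not None:
        tr=-((yaw-yx+180)%360-180)
    M2=M@R.from_euler('z',tr,degrees=True).as_matrix()
    d=M2.T@(np.array([x,y,z])-p)
    print("turn %.1f then shift"%tr,np.round(d,1))
E
python3 -c "
from h import *
go(463.6,6.7,150,86.7);go(463.6,6.7,150,-93.3)"
```

```text
t 0.50 pos [265.6 565.8 226.7] yaw 154.85 tilt [ 0.     -0.0001] F [-0.2 -0.  -0.4] T [ 0.06  0.01 -0.03] w 0.999 j [-1.23  0.43  0.03  1.57 -0.01  1.13 -0.08]
turn 68.2 then shift [-546.7  229.9   76.7]
t 0.50 pos [265.6 565.8 226.7] yaw 154.85 tilt [ 0.     -0.0001] F [-0.2 -0.  -0.4] T [ 0.06  0.01 -0.03] w 0.999 j [-1.23  0.43  0.03  1.57 -0.01  1.13 -0.08]
turn -111.8 then shift [ 546.7 -229.9   76.7]
```

```bash
python3 -m inch '[[[0,0,0,0,8.5],[0,0,0,0,8.5],[0,0,0,0,8.5],[0,0,0,0,8.5],[0,0,0,0,8.5],[0,0,0,0,8.5],[0,0,0,0,8.5],[0,0,0,0,8.5]]]' 50; python3 -c "
from h import *
go(463.6,6.7,150,86.7)"
```

```text
clock: 1.3
position: [0.2656, 0.5657, 0.227]
ee_rot: [-2.299, -2.14, -0.0]
force: [-1.2, 0.3, -0.2]
width: 0.998
t 1.30 pos [265.6 565.7 227. ] yaw 85.90 tilt [-0.0005  0.0006] F [-1.2  0.3 -0.2] T [-0.04  0.06  0.  ] w 0.998 j [-1.42  0.44  0.3   1.59 -0.14  1.13 -1.16]
turn -0.8 then shift [-546.7  229.9   76.5]
```

```bash
python3 -m inch '[[[0,-46,19,3,0],[0,-46,19,3,0],[0,-46,19,3,0],[0,-46,19,3,0],[0,-46,19,3,0],[0,-46,19,3,0],[0,-46,19,3,0],[0,-46,19,3,0],[0,-46,19,3,0],[0,-46,19,3,0],[0,-46,19,3,0],[0,-40,19,3,-0.8]]]'; python3 -c "
from h import *
go(463.6,6.7,100,86.7)"
```

```text
clock: 2.5
position: [0.4523, 0.0052, 0.1895]
ee_rot: [-2.273, -2.163, -0.019]
force: [1.2, 1.5, 0.1]
width: 0.998
t 2.50 pos [452.3   5.2 189.5] yaw 87.15 tilt [0.006  0.0109] F [1.2 1.5 0.1] T [-0.1   0.01 -0.01] w 0.998 j [-0.63  0.2   0.6   2.07 -0.16  0.91  0.01]
turn 0.4 then shift [ 1.2 10.7 89.6]
```

```bash
python3 -m inch '[[[0,1,11,40,0.4],[0,0,0,40,0],[0,0,0,8,0],[0,0,0,0,0]]]'; python3 -c "
from h import *
go(463.6,6.7,35,86.7)
d=cam('top');crop(d,250,190,110,80,7,'t1');d=cam('side');crop(d,320,160,80,80,7,'s1')"
```

```text
clock: 2.9
position: [0.4688, -0.0015, 0.1017]
ee_rot: [2.294, 2.143, 0.026]
force: [-0.6, 0.7, 0.6]
width: 0.999
t 2.90 pos [468.8  -1.5 101.7] yaw 86.10 tilt [0.0139 0.0094] F [-0.6  0.7  0.6] T [-0.12  0.11  0.05] w 0.999 j [-0.53  0.37  0.55  2.13 -0.31  0.7   0.15]
turn -0.6 then shift [ 7.2 -6.6 66.7]
```

View pics/t1.png

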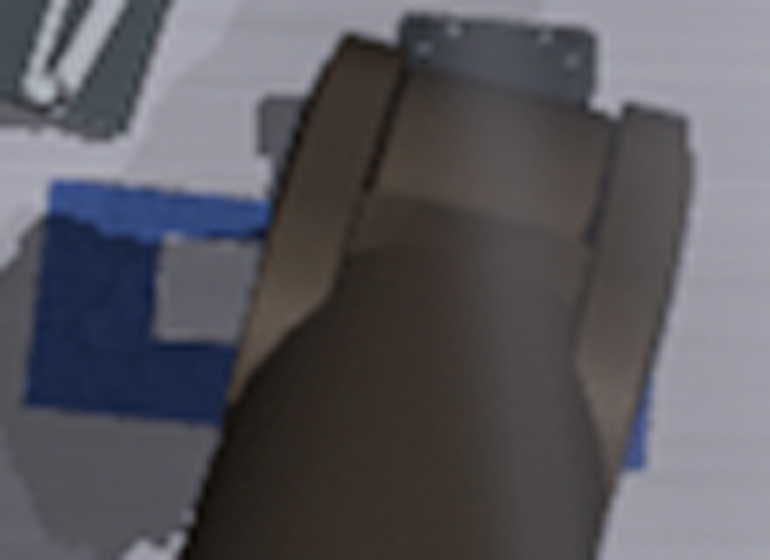

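View pics/s1.png

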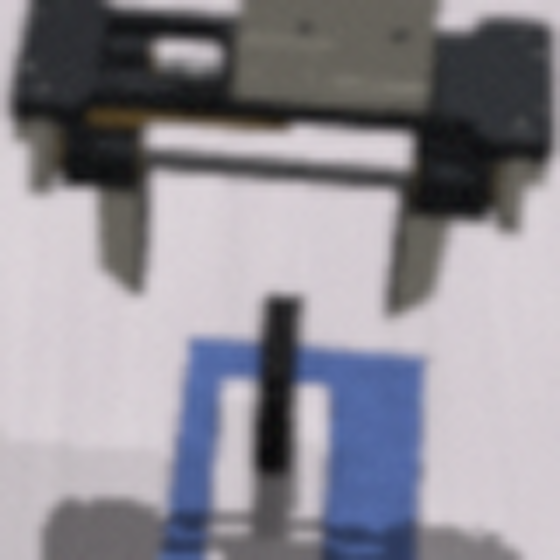

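```bash
python3 -c "
from h import *
go(463.6,6.7,35,86.7)"; python3 -m inch '[[[0,7,-6,0,-0.6],[0,0,0,0,0],[0,0,0,0,0]]]';python3 -c "
from h import *
go(463.6,6.7,35,86.7)"
```

```text
t 3.00 pos [469.5  -1.  102.9] yaw 86.16 tilt [0.0159 0.0102] F [ 0.3  0.8 -0.1] T [-0.05  0.11  0.03] w 1.003 j [-0.53  0.36  0.55  2.13 -0.31  0.7   0.15]
turn -0.5 then shift [ 6.6 -7.4 67.9]
clock: 3.3
position: [0.4652, 0.0089, 0.1064]
ee_rot: [2.275, 2.158, 0.038]
force: [0.1, -0.3, 0.3]
width: 1.001
t 3.30 pos [465.2   8.9 106.4] yaw 86.98 tilt [0.0211 0.0128] F [ 0.1 -0.3  0.3] T [-0.11  0.09 -0.04] w 1.001 j [-0.55  0.35  0.55  2.14 -0.3   0.7   0.14]
turn 0.3 then shift [-3.2 -3.  71.3]
```

```bash
for i in 1 2 3; do python3 -m inch '[[[0,0,0,0,0],[0,0,0,0,0]]]' >/dev/null;python3 -c "
from h import *
go(463.6,6.7,35,86.7)"; done
```

```text
t 3.50 pos [465.8   9.6 107.5] yaw 87.06 tilt [0.0231 0.0138] F [-0.3  0.8  0.4] T [-0.15  0.11 -0.03] w 0.999 j [-0.56  0.34  0.55  2.14 -0.3   0.7   0.14]
turn 0.4 then shift [-4.2 -3.6 72.4]
t 3.70 pos [465.9   9.6 107.7] yaw 87.06 tilt [0.0235 0.0139] F [-0.5 -0.5 -0.1] T [-0.11  0.12  0.03] w 0.997 j [-0.56  0.34  0.55  2.14 -0.3   0.7   0.14]
turn 0.4 then shift [-4.2 -3.8 72.6]
t 3.90 pos [465.9   9.4 107.6] yaw 87.04 tilt [0.0233 0.0137] F [-0.5  0.8 -0.5] T [-0.07  0.12 -0.03] w 1.004 j [-0.56  0.34  0.55  2.14 -0.3   0.7   0.14]
turn 0.3 then shift [-3.9 -3.8 72.5]
```

```bash
q(){ python3 -c "
from h import *
go(463.6,6.7,35,86.7)"; }; python3 -m inch '[[[0,0,0,-40,0],[0,0,0,-40,0],[0,0,0,0,0],[0,0,0,0,0],[0,0,0,0,0]]]' >/dev/null;q; python3 -m inch '[[[0,0,0,10,0],[0,0,0,10,0],[0,0,0,10,0],[0,0,0,10,0],[0,0,0,10,0],[0,0,0,10,0],[0,0,0,10,0],[0,0,0,10,0],[0,0,0,0,0],[0,0,0,0,0]]]' >/dev/null; q
```

```text
t 4.40 pos [463.1   7.7 188.8] yaw 86.99 tilt [0.02  0.012] F [-0.1 -0.5 -0. ] T [-0.11  0.04  0.04] w 0.999 j [-0.64  0.21  0.62  2.06 -0.17  0.9   0.02]
turn 0.3 then shift [ -3.   -2.4 153.8]
t 5.40 pos [461.4   7.9  97.1] yaw 86.93 tilt [0.0114 0.0088] F [-0.1 -0.6 -0.2] T [-0.07  0.06  0.01] w 1.003 j [-0.55  0.36  0.55  2.15 -0.31  0.68  0.15]
turn 0.2 then shift [-1.6  1.6 62.1]
```

```bash
q(){ python3 -c "
from h import *
go(463.6,6.7,35,86.7)"; }; python3 -m inch '[[[0,0,0,10,0.2],[0,0,0,10,0],[0,0,0,10,0],[0,0,0,10,0],[0,0,0,10,0],[0,0,0,5,0],[0,0,0,0,0],[0,0,0,0,0]]]' >/dev/null; q
```

```text
t 6.20 pos [462.6   8.5  37.4] yaw 86.71 tilt [0.0122 0.0091] F [-0.5  0.1 -0.4] T [-0.14  0.07 -0.01] w 0.999 j [-0.48  0.47  0.46  2.2  -0.42  0.54  0.24]
turn 0.0 then shift [-1.7  1.1  2.4]
```

```bash
q(){ python3 -c "
from h import *
go(463.6,6.7,100,86.7)"; }; python3 -m inch '[[[0,0,1,2,0],[1,0,0,0,0],[1,0,0,0,0],[1,0,0,0,0],[1,0,0,0,0],[1,0,0,0,0],[1,0,0,0,0]]]' 50 ; q
```

```text
clock: 6.9
position: [0.4647, 0.0087, 0.0365]
ee_rot: [2.282, 2.155, 0.027]
force: [0.5, -0.1, -0.2]
width: 0.529
t 6.90 pos [464.7   8.7  36.5] yaw 86.72 tilt [0.0147 0.0098] F [ 0.5 -0.1 -0.2] T [-0.11  0.05  0.01] w 0.529 j [-0.47  0.47  0.46  2.19 -0.42  0.54  0.25]
turn 0.0 then shift [ -1.3  -0.1 -63.5]
```

```bash
q(){ python3 -c "
from h import *
go(463.6,6.7,100,86.7)"; }; python3 -m inch '[[[1,0,0,0,0],[1,0,0,0,0],[1,0,0,0,0],[1,0,0,0,0],[1,0,0,0,0],[1,0,0,0,0],[1,0,0,0,0]]]' >/dev/null ; q
```

```text
t 7.60 pos [464.2   8.7  36.3] yaw 86.73 tilt [0.0138 0.0097] F [ 0.4 -0.9 -0.7] T [-0.09  0.12 -0.05] w 0.169 j [-0.47  0.47  0.46  2.19 -0.42  0.54  0.25]
turn 0.0 then shift [ -1.3   0.3 -63.7]
```

```bash
q(){ python3 -c "
from h import *
go(440.6,-248.3,90,2)"; }; python3 -m inch '[[[1,0,0,-5,0],[1,0,0,-10,0],[1,0,0,-15,0],[1,0,0,-15,0],[1,0,0,-15,0],[1,0,0,-10,0],[1,0,0,-4,0],[1,0,0,0,0],[1,0,0,0,0]]]' >/dev/null ; q; python3 -c "
from h import *
d=cam('side');crop(d,310,150,100,130,5,'s2')"
```

```text
t 8.50 pos [462.8   7.6 116.4] yaw 86.69 tilt [0.0143 0.0101] F [-0.2 -0.4 -1.6] T [-0.15  0.07  0.04] w 0.172 j [-0.58  0.33  0.57  2.14 -0.28  0.73  0.12]
turn 84.7 then shift [-31.4 255.2  23.5]
```

View pics/s2.png

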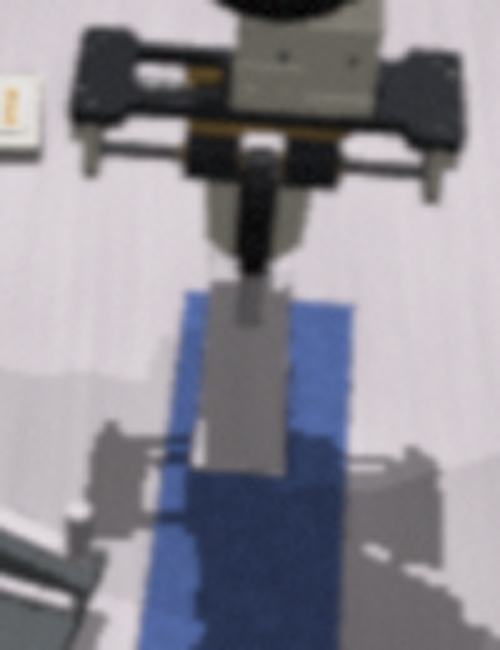

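```bash
q(){ python3 -c "
from h import *
go(440.6,-248.3,90,2)"; }; python3 -m inch '[[[1,0,0,0,4],[1,0,0,0,8],[1,0,0,0,8],[1,0,0,0,8],[1,0,0,0,8],[1,0,0,0,8],[1,0,0,0,8],[1,0,0,0,8],[1,0,0,0,8],[1,0,0,0,8],[1,0,0,0,6],[1,0,0,0,3]]]' >/dev/null ; q
```

```text
t 9.75 pos [457.9   6.3 109.6] yaw -1.89 tilt [0.0017 0.0044] F [ 1.2 -0.2 -2.3] T [-0.05  0.18 -0.  ] w 0.173 j [-0.87  0.46  1.01  2.16 -0.56  0.8  -1.11]
turn -3.9 then shift [-26.2 254.   18.5]
```

```bash
q(){ python3 -c "
from h import *
go(440.6,-248.3,70,2)"; }; python3 -m inch '[[[1,0,10,0,-1],[1,0,20,0,-1],[1,-2,30,2,-1],[1,-2,30,2,-1],[1,-3,30,2,0],[1,-3,30,2,0],[1,-3,30,2,0],[1,-3,30,2,0],[1,-3,20,2,0],[1,-3,10,2,0],[1,0,5,0,0],[1,0,0,0,0]]]' >/dev/null ; q
```

```text
t 10.95 pos [ 438.8 -257.2   88.5] yaw 3.92 tilt [-0.0054 -0.0017] F [ 0.5  0.2 -1.9] T [-0.09  0.13 -0.  ] w 0.174 j [-0.19  0.54  0.86  2.05 -0.57  0.8  -0.49]
turn 1.9 then shift [ 2.2 -8.8 18.5]
```

```bash
q(){ python3 -c "
from h import *
go(440.6,-248.3,40,2)"; }; python3 -m inch '[[[1,0,-4,8,1],[1,1,-3,10,0.7],[1,0,-1,10,0],[1,0,0,8,0],[1,0,0,5,0],[1,0,0,0,0],[1,0,0,0,0]]]' >/dev/null ; q; python3 -c "
from m import *
d=cam('side');crop(d,260,130,120,90,6,'s3');d=cam('top');crop(d,360,150,100,110,5,'t3')
P,a=gold(d,380,160,40,40,.015); print(len(P),P.mean(0))"
```

```text
t 11.65 pos [ 439.3 -244.4   42.5] yaw 2.49 tilt [-0.008   0.0008] F [ 0.2  0.  -1. ] T [-0.08  0.16  0.  ] w 0.170 j [-0.16  0.6   0.79  2.1  -0.66  0.71 -0.46]
turn 0.5 then shift [1.2 4.  2.5]
9 [ 0.62850084 -0.24173625  0.015     ]
```

View pics/s3.png

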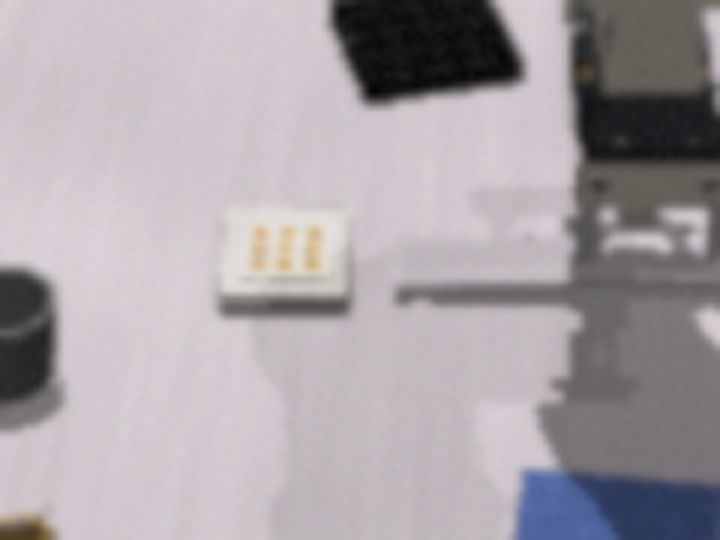

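View pics/t3.png

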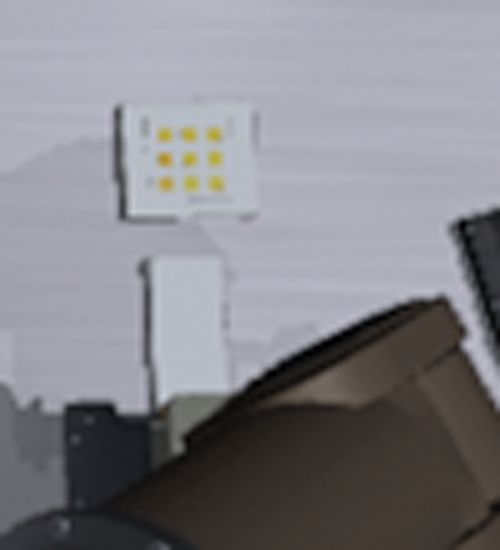

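Run:
```python
from m import *
d=cam("top")
im,f=up(d,380,195,40,40,20); 
g=cv2.cvtColor(d["frame"],cv2.COLOR_BGR2GRAY).astype(float)
for r in range(203,228,4): print(r,g[r,386:410].astype(int).tolist())
fr=lambda p:(np.asarray(p,float)+.5)/5-.5+np.array([360,150])
print(np.round(ray(d,fr([(152,258),(224,258),(156,390),(228,390)]),.0105)*1000,1))
print(proj(d,[[.5635,-.2443,.0105]]))
```

```text
203 [167, 136, 82, 101, 159, 191, 189, 187, 187, 188, 187, 188, 188, 187, 188, 187, 187, 188, 175, 165, 170, 173, 176, 176]
207 [166, 168, 137, 71, 144, 192, 188, 187, 187, 187, 187, 187, 187, 187, 187, 188, 187, 189, 177, 168, 177, 181, 180, 180]
211 [167, 169, 137, 74, 145, 192, 188, 187, 187, 188, 187, 187, 187, 186, 187, 187, 188, 190, 168, 160, 178, 176, 177, 177]
215 [168, 171, 139, 77, 147, 192, 188, 187, 187, 188, 187, 188, 186, 187, 186, 187, 187, 188, 176, 169, 179, 178, 177, 178]
219 [166, 169, 137, 81, 143, 187, 188, 188, 187, 187, 187, 187, 187, 187, 187, 187, 188, 187, 185, 173, 163, 163, 163, 163]
223 [164, 165, 169, 135, 109, 165, 190, 187, 188, 187, 187, 187, 187, 187, 187, 187, 188, 187, 187, 174, 161, 170, 177, 177]
227 [168, 169, 172, 139, 84, 150, 192, 189, 189, 190, 191, 191, 190, 191, 190, 191, 191, 191, 192, 183, 164, 153, 119, 43]
[[ 567.7 -219.6   10.5]
 [ 568.7 -263.3   10.5]
 [ 487.7 -222.2   10.5]
 [ 488.7 -265.5   10.5]]
[[398.13346391 202.76689956]]
```

```bash
q(){ python3 -c "
from h import *
go(543.2,-241.7,38,2.4)"; }; python3 -m inch '[[[1,0,2,2,0],[1,0,1,2,0],[1,0,0,0,0],[1,0,0,0,0]]]' >/dev/null ; q
```

```text
t 12.20 pos [ 440.1 -248.4   39.3] yaw 2.46 tilt [-0.0056  0.    ] F [ 0.2  0.7 -1. ] T [-0.07  0.16  0.02] w 0.166 j [-0.14  0.61  0.78  2.1  -0.67  0.71 -0.45]
turn 0.1 then shift [103.3  -2.4   0.7]
```

```bash
q(){ python3 -c "
from h import *
go(543.2,-243.9,38,2.4)"; }; python3 -m inch '[[[1,4,0,0,0],[1,8,0,0.3,0],[1,8,0,0.3,0],[1,8,0,0,0],[1,6,0,0,0],[1,3,0,0,0],[1,0,0,0,0]]]' >/dev/null ; q;  python3 -c "
from m import *
d=cam('side');crop(d,270,140,90,70,8,'s4')
d=cam('top'); crop(d,370,160,60,70,8,'t4')
P,a=gold(d,380,160,40,40,.015); print(len(P),P.mean(0))"
```

```text
t 12.90 pos [ 481.7 -246.3   38.4] yaw 2.55 tilt [-0.0049 -0.0002] F [-0.4  0.1 -2.1] T [-0.08  0.2  -0.01] w 0.170 j [-0.16  0.66  0.78  2.01 -0.67  0.75 -0.5 ]
turn 0.1 then shift [61.5  0.2  0.1]
9 [ 0.62849398 -0.24173904  0.015     ]
```

View pics/s4.png

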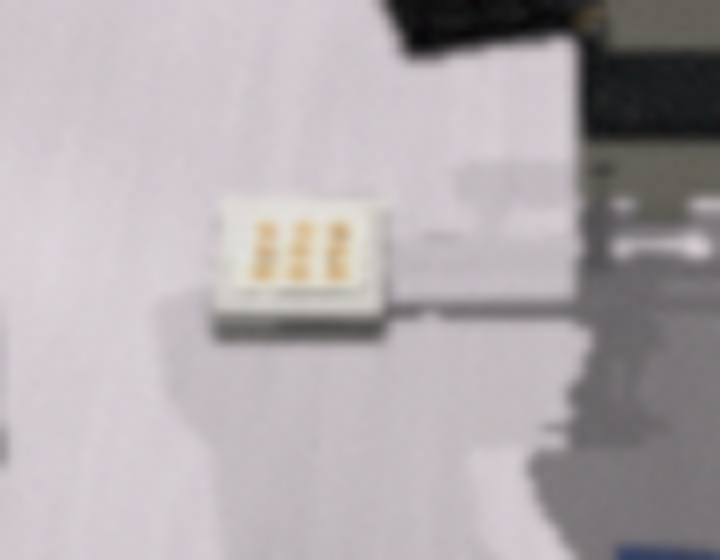

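View pics/t4.png

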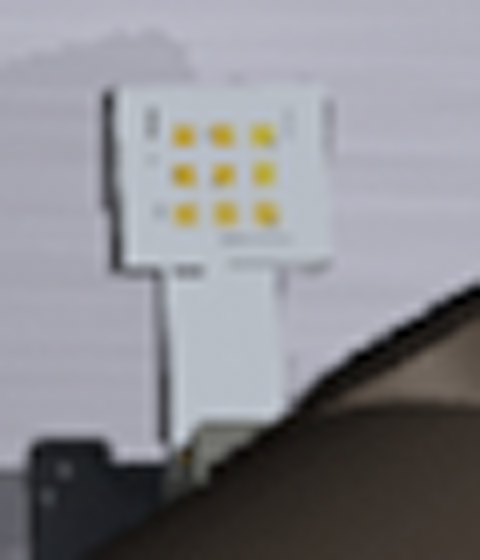

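The blade is entering the tunnel centred and the carrier hasn't moved. I'll go the rest of the way.

```bash
q(){ python3 -c "
from h import *
go(543.2,-243.9,38,2.4)"; }; python3 -m inch '[[[1,4,0,0.2,0],[1,8,0,0.3,0],[1,8,0,0.3,0],[1,8,0,0.3,0],[1,8,0,0.3,0],[1,8,0,0,0],[1,6,0,0,0],[1,3,0,0,0],[1,0,0,0,0],[1,0,0,0,0]]]' >/dev/null ; q;  python3 -c "
from m import *
d=cam('top'); 
P,a=gold(d,380,160,40,40,.015); print(len(P),P.mean(0))"
```

```text
t 14.00 pos [ 538.6 -243.6   36.3] yaw 2.52 tilt [-0.0056  0.0002] F [-0.6 -1.4 -1.3] T [-0.07  0.17 -0.01] w 0.170 j [-0.17  0.72  0.77  1.88 -0.68  0.83 -0.56]
turn 0.1 then shift [ 4.6  0.5 -1.7]
9 [ 0.62856547 -0.24166218  0.015     ]
```

```bash
q(){ python3 -c "
from h import *
go(543.2,-243.9,100,2.4)"; }; python3 -m inch '[[[1,3,0,0,0],[1,2,0,0,0],[1,0,0,0,0],[1,0,0,-2,0],[1,0,0,-2,0],[1,0,0,-2,0],[1,0,0,-2,0],[1,0,0,-3,0],[1,0,0,-4,0],[1,0,0,-4,0],[1,0,0,-2,0],[1,0,0,0,0]]]' >/dev/null ; q;  python3 -c "
from m import *
d=cam('side');crop(d,270,140,90,70,8,'s5')
d=cam('top'); crop(d,370,160,60,70,8,'t5')
P,a=gold(d,380,160,40,40,.033); print(len(P),P.mean(0))"
```

```text
t 15.25 pos [ 542.8 -243.5   59.4] yaw 2.44 tilt [-0.0063  0.0009] F [-0.6 -0.5 -3.4] T [-0.04  0.17 -0.06] w 0.172 j [-0.19  0.7   0.8   1.86 -0.65  0.87 -0.59]
turn 0.0 then shift [  0.1   0.4 -40.6]
8 [ 0.63003204 -0.23997806  0.033     ]
```

View pics/s5.png

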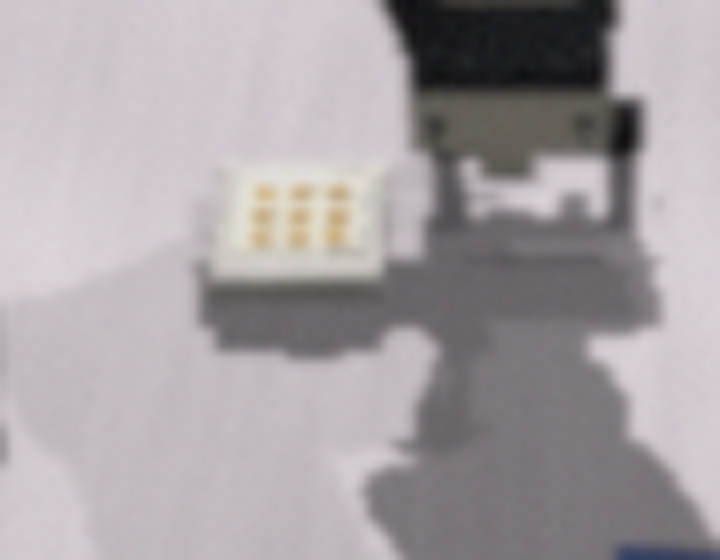

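Carrier is up and level. I'll raise it and back away gently.

```bash
q(){ python3 -c "
from h import *
go(415,-100,115,2.4);go(420,270,115,-10)"; }; python3 -m inch '[[[1,-3,0,-4,0],[1,-6,0,-7,0],[1,-10,0,-7,0],[1,-14,0,-7,0],[1,-17,0,-7,0],[1,-17,0,-6,0],[1,-17,0,-5,0],[1,-14,0,-3,0],[1,-10,3,-2,0],[1,-7,-3,0,0],[1,-4,-6,0,0],[1,-2,-10,0,0]]]' >/dev/null ; q;  python3 -c "
from m import *
d=cam('side');crop(d,270,120,120,90,6,'s6')"
```

```text
t 16.55 pos [ 409.  -233.5  113.1] yaw 2.14 tilt [-0.0049  0.0024] F [ 0.1  0.4 -2. ] T [-0.06  0.22 -0.02] w 0.174 j [-0.28  0.45  0.94  2.12 -0.51  0.81 -0.57]
turn -0.3 then shift [  11.6 -133.1   -1.6]
t 16.55 pos [ 409.  -233.5  113.1] yaw 2.14 tilt [-0.0049  0.0024] F [ 0.1  0.4 -2. ] T [-0.06  0.22 -0.02] w 0.174 j [-0.28  0.45  0.94  2.12 -0.51  0.81 -0.57]
turn 12.1 then shift [ -76.6 -497.8   -0.7]
```

View pics/s6.png

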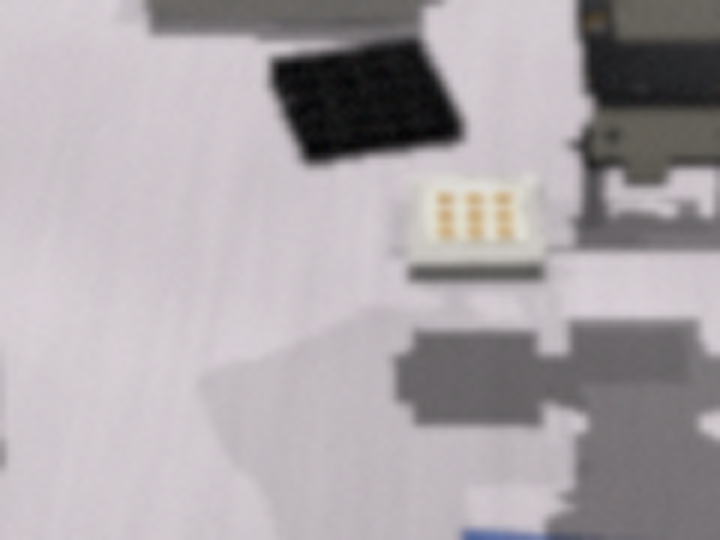

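```bash
q(){ python3 -c "
from h import *
go(412,286,112,-16.4)"; }; python3 -m inch '[[[1,0,-15,0,0],[1,0,-20,0,0],[1,0,-24,0,0],[1,0,-28,0,0],[1,0,-30,0,0],[1,0,-30,0,0],[1,0,-30,0,0],[1,0,-26,0,0],[1,0,-22,0,0],[1,0,-18,0,0],[1,0,-13,0,0],[1,0,-8,0,0]]]' >/dev/null ; q
```

```text
t 17.80 pos [399.7  51.1 112.2] yaw 3.12 tilt [-0.0056  0.0011] F [ 0.1  1.3 -2.7] T [-0.01  0.26 -0.  ] w 0.170 j [-1.07  0.37  1.06  2.27 -0.48  0.75 -1.2 ]
turn 19.5 then shift [ -54.5 -228.8    0.4]
```

```bash
q(){ python3 -c "
from h import *
go(412,286,112,-16.4)"; }; python3 -m inch '[[[1,0,-8,0,0.5],[1,0,-13,0,1],[1,0,-18,0,2],[1,-1,-22,0,2.5],[1,-2,-25,0,2.5],[1,-3,-25,0,2.5],[1,-3,-25,0,2.5],[1,-4,-22,0,2],[1,-4,-18,0,2],[1,-5,-14,0,1],[1,-4,-9,0,0.5],[1,-2,-4,0,0]]]' >/dev/null ; q
```

```text
t 19.00 pos [395.1 267.6 112.2] yaw -17.02 tilt [-0.0029  0.0001] F [-0.2  0.6 -2. ] T [ 0.03  0.27 -0.01] w 0.170 j [-1.49  0.56  1.13  2.12 -0.67  0.89 -1.84]
turn -0.6 then shift [ 11.  -22.5   0.2]
```

```bash
q(){ python3 -c "
from h import *
go(412,286,112,-16.4)"; }; python3 -m inch '[[[1,2,-5,0,-0.3],[1,3,-7,0,-0.3],[1,3,-6,0,0],[1,2,-4,0,0],[1,0,0,0,0],[1,0,0,0,0]]]' >/dev/null ; q
cat >> m.py <<'E'
v=np.array([.95949,-.28174]);n=np.array([.28174,.95949]); c0=v*518.2+n*389.3
def whpose(d,box,z):
    P,a=gold(d,*box,z); print(len(P),P.mean(0)*1000)
    if len(P)==9:
        q=P[:,:2]*1000-c0; X=np.c_[q@v,q@n]; print("wh",X.mean(0))
        Q=X[np.argsort(X[:,0])].reshape(3,3,2); Q=np.array([t[np.argsort(t[:,1])] for t in Q])
        a=(Q[2]-Q[0]).mean(0); b=(Q[:,2]-Q[:,0]).mean(0); print("yaw in wh",np.degrees(np.arctan2(a[1],a[0])),np.degrees(np.arctan2(-b[0],b[1])),np.linalg.norm(a),np.linalg.norm(b))
E
python3 - <<'E'
from m import *
d=cam("top"); crop(d,200,140,120,100,6,"t7"); whpose(d,(200,170,120,80),.088)
e=cam("side"); crop(e,250,200,130,110,6,"s7")
E
```

```text
t 19.60 pos [413.3 285.4 112.3] yaw -16.49 tilt [-0.0025  0.0001] F [ 0.1  0.9 -2.2] T [ 0.03  0.23 -0.03] w 0.170 j [-1.46  0.59  1.1   2.06 -0.68  0.92 -1.84]
turn -0.1 then shift [-1.5 -0.2  0.3]
10 [488.40407345 258.89692674  88.        ]
```

View pics/t7.png

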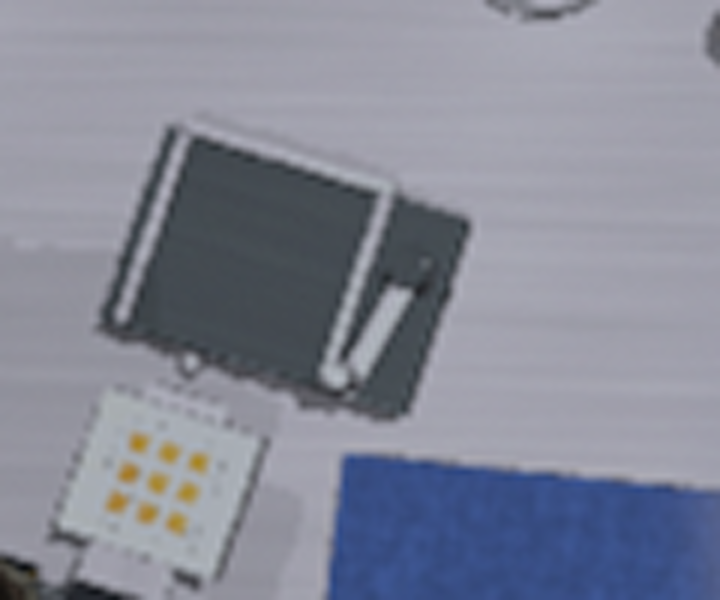

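View pics/s7.png

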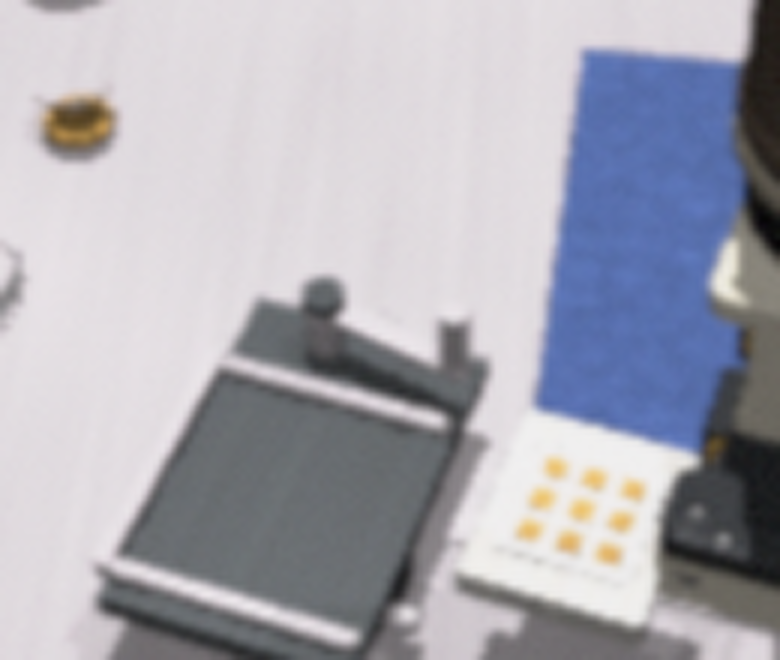

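Run:
```python
from m import *
d=cam("top"); whpose(d,(212,206,26,26),.088)
e=cam("side"); 
def two():
    A,_=gold(d,212,206,26,26,.088,10,80); B,_=gold(e,332,270,30,28,.088,8,60); print(len(B),A.mean(0),B.mean(0))
two()
```

```text
9 [494.64366615 258.0506784   88.        ]
wh [-116.29676322   -2.34145934]
yaw in wh -0.773918813219166 -0.33022582309611376 30.122155190294713 29.87469102779117
9 [0.49464367 0.25805068 0.088     ] [0.49255188 0.25980882 0.088     ]
```

```bash
q(){ python3 -c "
from h import *
go(525,252,96,-16)"; }; python3 -m inch '[[[1,4,-0.5,0,-0.5],[1,8,-0.5,1,0],[1,12,-0.5,2,0],[1,15,0,3,0],[1,15,0,3,0],[1,14,0,3,0],[1,12,0,2,0],[1,9,0,1,0],[1,6,0,0,0],[1,3,0,0,0],[1,0,0,0,0],[1,0,0,0,0]]]' >/dev/null ; q
python3 - <<'E'
from m import *
s,M=st(); z=s["position"][2]-.0333+.009; print(z)
d=cam("top"); crop(d,200,140,120,100,6,"t8"); whpose(d,(230,168,40,32),z)
E
```

```text
t 21.00 pos [514.6 257.8  95.8] yaw -15.84 tilt [-0.0027  0.0003] F [ 0.6  0.2 -2.6] T [ 0.    0.3  -0.06] w 0.168 j [-1.2   0.7   1.01  1.89 -0.72  0.97 -1.71]
turn 0.2 then shift [11.6  2.7 -0.2]
0.07152302298103778
9 [596.23815463 231.22337245  71.52302298]
wh [-11.2595423    0.54124005]
yaw in wh -0.015591113836683598 0.13473098798065516 30.089740182106347 29.95827125313301
```

View pics/t8.png

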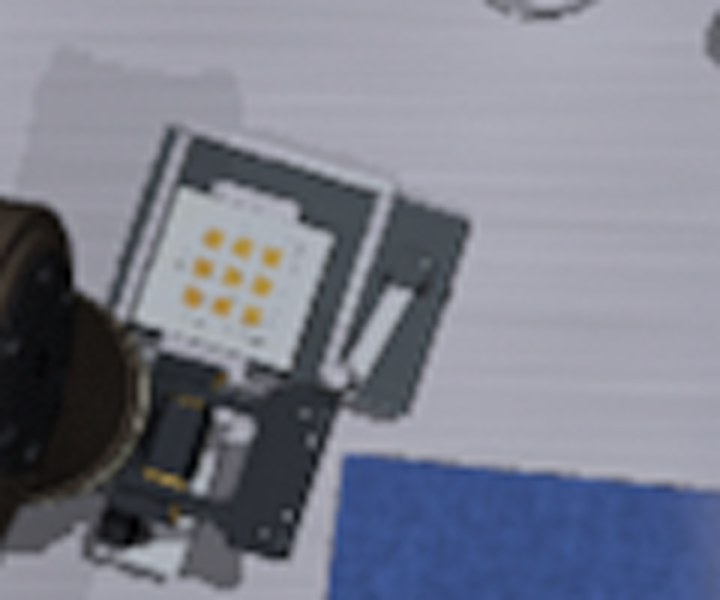

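```bash
q(){ python3 -c "
from h import *
go(525,252,79.3,-16)"; }; python3 -m inch '[[[1,3,0,0,0],[1,4,0,1,0],[1,3,0,2,0],[1,0,0,3,0],[1,0,0,3,0],[1,0,0,2,0],[1,0,0,1,0],[1,0,0,0,0]]]' >/dev/null ; q
python3 - <<'E'
from m import *
s,M=st(); z=s["position"][2]-.0333+.009; print(z)
d=cam("top"); whpose(d,(230,165,40,35),z)
E
```

```text
t 21.85 pos [523.7 255.9  82.5] yaw -15.74 tilt [-0.0038  0.0007] F [ 0.3 -0.7 -2.3] T [ 0.03  0.23 -0.02] w 0.171 j [-1.17  0.72  0.98  1.88 -0.74  0.96 -1.69]
turn 0.3 then shift [2.4 3.4 3.2]
0.058167112040085275
9 [605.22799816 229.55693112  58.16711204]
wh [-2.16437415  1.47510478]
yaw in wh -0.6371174670240229 -0.03276631660526601 30.022427804385057 29.918362169110168
```

```bash
q(){ python3 -c "
from h import *
go(525,252,76.5,-16)"; }; python3 -m inch '[[[1,0,1,1,0],[1,0,0,1,0],[1,0,0,1,0],[1,0,0,0.6,0],[1,0,0,0.6,0],[1,0,0,0.6,0],[1,0,0,0.6,0],[1,0,0,0,0]]]' >/dev/null ; q
python3 - <<'E'
from m import *
s,M=st(); z=.055
d=cam("top"); whpose(d,(230,165,40,35),z);crop(d,200,140,120,100,6,"t9")
e=cam("side"); crop(e,250,220,90,80,8,"s9")
E
```

```text
t 22.70 pos [524.  255.   77.3] yaw -15.73 tilt [-0.0024  0.0013] F [-0.3 -0.7 -1.5] T [ 0.    0.17 -0.03] w 0.173 j [-1.17  0.72  0.98  1.89 -0.75  0.95 -1.68]
turn 0.3 then shift [1.8 2.6 0.8]
9 [605.2546297  228.99892426  55.        ]
wh [-1.9816086   0.94720595]
yaw in wh 0.2731061934411975 -0.35957327226704844 29.873966434466244 29.99840008245295
```

View pics/s9.png

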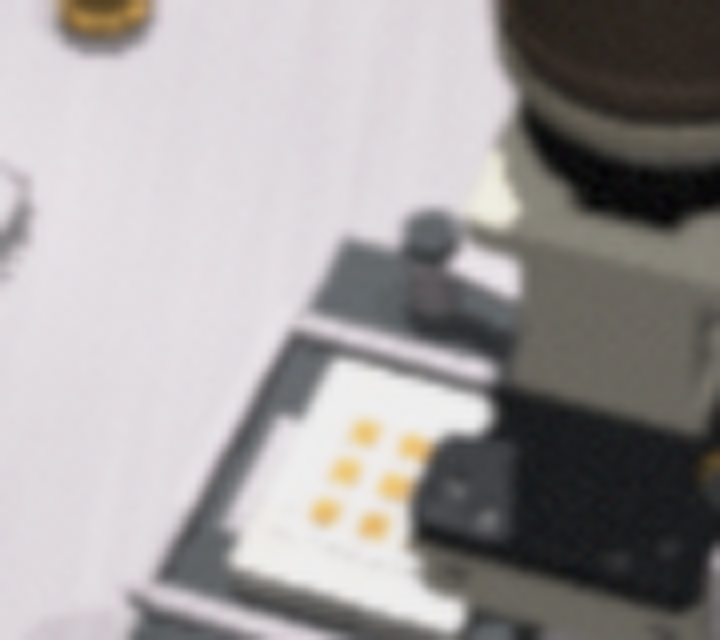

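Wrist force is back to the lifter's own weight, so the carrier is on the stage. I'll start drawing out the blade.

```bash
q(){ python3 -c "
from h import *
go(525,252,76.5,-16)"; }; python3 -m inch '[[[1,0,0,0.5,0],[1,-2,0,0,0],[1,-4,0,0,0],[1,-6,0,0,0],[1,-6,0,0,0],[1,-3,0,0,0],[1,0,0,0,0]]]' >/dev/null ; q
python3 - <<'E'
from m import *
d=cam("top"); whpose(d,(230,165,40,35),.055)
E
```

```text
t 23.50 pos [501.4 261.5  76.9] yaw -15.71 tilt [-0.003   0.0016] F [-0.6 -0.3 -0.4] T [-0.04  0.26 -0.03] w 0.171 j [-1.21  0.7   0.99  1.93 -0.75  0.92 -1.69]
turn 0.3 then shift [25.3  2.6  0.3]
9 [605.25926053 229.00626105  55.        ]
wh [-1.97923243  0.95555022]
yaw in wh 0.24179244149211537 -0.32637526827550273 29.879717620276868 29.977594798426175
```

Carrier stays put. Continuing.

```bash
q(){ python3 -c "
from h import *
go(405,287,110,-16)"; }; python3 -m inch '[[[1,-4,0,0,0],[1,-8,0,0,0],[1,-10,0,0,0],[1,-12,0,0,0],[1,-12,0,0,0],[1,-12,0,0,0],[1,-12,0,0,0],[1,-12,0,0,0],[1,-8,0,0,0],[1,-5,0,0,0],[1,0,0,0,0]]]' >/dev/null ; q
python3 - <<'E'
from m import *
d=cam("top"); whpose(d,(230,165,40,35),.055);crop(d,200,140,120,100,6,"t10")
E
```

```text
t 24.65 pos [399.9 290.   77. ] yaw -15.58 tilt [-0.0046  0.0022] F [-0.5  0.5 -0.7] T [-0.03  0.17  0.  ] w 0.169 j [-1.44  0.62  1.04  2.11 -0.74  0.84 -1.79]
turn 0.4 then shift [  5.5   1.4 -33. ]
9 [605.25884631 228.99948161  55.        ]
wh [-1.97771983  0.9489287 ]
yaw in wh 0.2537438750529753 -0.3147853878646455 29.88148896274627 30.008793819872782
```

View pics/t10.png

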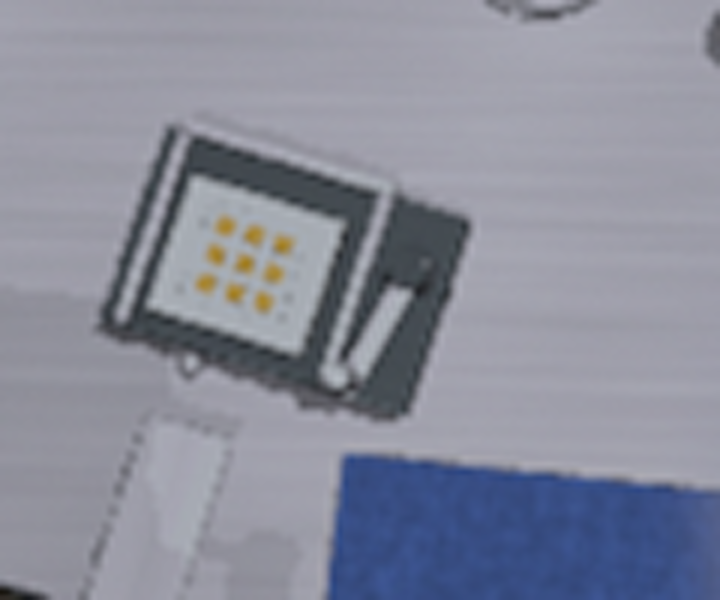

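Carrier is centred on the stage and the blade is out. Next, return the lifter to the mat. I'll compute the per-row tool shifts for a combined translation and turn.

```bash
cat >> h.py <<'E'
def plan(x,y,yaw,n):
    s,M=st(); p=s["position"]*1000; y0=np.degrees(np.arctan2(M[1,0],M[0,0])); w=np.sin(np.pi*(np.arange(n)+.5)/n)+.25; w/=w.sum()
    a=y0
    for k in range(n):
        d=np.array([x-p[0],y-p[1]])*w[k]; r=np.radians(a); ex=np.array([np.cos(r),np.sin(r)]); ey=np.array([np.sin(r),-np.cos(r)])
        t=-(yaw-y0)*w[k]; print("[1,%.0f,%.0f,0,%.1f]"%(d@ex,d@ey,t),end=","); a-=t
    print()
E
python3 -m inch '[[[1,0,0,-6,0],[1,0,0,-12,0],[1,0,0,-15,0],[1,0,0,-12,0],[1,0,0,-6,0],[1,0,0,0,0]]]'|head -2; python3 -c "
from h import *
plan(464,9,86.7,18)"
```

```text
clock: 25.3
position: [0.4037, 0.2884, 0.1335]
[1,3,5,0,-2.2],[1,4,8,0,-3.3],[1,5,11,0,-4.3],[1,5,14,0,-5.3],[1,4,17,0,-6.1],[1,2,19,0,-6.9],[1,-0,21,0,-7.4],[1,-3,22,0,-7.8],[1,-6,22,0,-8.0],[1,-9,20,0,-8.0],[1,-11,19,0,-7.8],[1,-13,16,0,-7.4],[1,-14,13,0,-6.9],[1,-14,10,0,-6.1],[1,-13,7,0,-5.3],[1,-11,5,0,-4.3],[1,-9,3,0,-3.3],[1,-6,2,0,-2.2],
```

```bash
python3 -m inch '[[[1,3,5,0,-2.2],[1,4,8,0,-3.3],[1,5,11,0,-4.3],[1,5,14,0,-5.3],[1,4,17,0,-6],[1,2,19,0,-7],[1,0,21,0,-7.4],[1,-3,22,0,-7.8],[1,-6,22,0,-8]]]' |head -2; python3 -m inch '[[[1,-9,20,0,-8],[1,-11,19,0,-7.8],[1,-13,16,0,-7.4],[1,-14,13,0,-7],[1,-14,10,0,-6],[1,-13,7,0,-5.3],[1,-11,5,0,-4.3],[1,-9,3,0,-3.3],[1,-6,2,0,-2.2],[1,0,0,0,0]]]' |head -2; python3 -c "
from h import *
go(464,8.7,70,86.7)"
```

```text
clock: 26.2
position: [0.4365, 0.1464, 0.1311]
clock: 27.2
position: [0.473, -0.0036, 0.1292]
t 27.20 pos [473.   -3.6 129.2] yaw 91.10 tilt [-0.0039 -0.0009] F [ 0.5  0.5 -2.1] T [-0.09  0.1  -0.01] w 0.170 j [-0.59  0.34  0.62  2.09 -0.28  0.79  0.22]
turn 4.4 then shift [11.9 -9.5 59.3]
```

```bash
python3 -m inch '[[[1,4,-3,5,2],[1,4,-4,10,2],[1,3,-3,15,0],[1,0,0,15,0],[1,0,0,15,0],[1,0,0,12,0],[1,0,0,8,0],[1,0,0,4,0],[1,0,0,0,0],[1,0,0,0,0]]]' |head -2;  python3 -c "
from h import *
go(464,8.7,37,86.7)"
```

```text
clock: 28.2
position: [0.4594, 0.0117, 0.0386]
t 28.20 pos [459.4  11.7  38.6] yaw 86.37 tilt [-0.0075 -0.0012] F [-0.   0.6 -1. ] T [-0.08  0.06  0.  ] w 0.177 j [-0.53  0.48  0.52  2.19 -0.44  0.58  0.25]
turn -0.3 then shift [-2.7  4.8  1.6]
```

```bash
python3 -m inch '[[[1,0,1,1,0],[1,0,1,0.8,0],[1,0,0,0,0],[0,0,0,0,0],[0,0,0,0,0],[0,0,0,0,0],[0,0,0,0,0],[0,0,0,0,0],[0,0,0,0,0]]]' ;  python3 -c "
from h import *
go(464,8.7,37,86.7)"
```

```text
clock: 29.1
position: [0.4634, 0.0118, 0.0385]
ee_rot: [-2.29, -2.148, 0.004]
force: [0.5, 0.2, 0.8]
width: 0.646
t 29.10 pos [463.4  11.8  38.5] yaw 86.34 tilt [-0.0033 -0.0001] F [0.5 0.2 0.8] T [-0.1   0.11 -0.01] w 0.646 j [-0.53  0.49  0.52  2.18 -0.44  0.57  0.25]
turn -0.4 then shift [-3.   0.8  1.5]
```

```bash
python3 -m inch '[[[0,0,0,-5,0],[0,0,0,-15,0],[0,0,0,-25,0],[0.67,0,0,-25,0],[0.67,0,0,-20,0],[0.67,0,0,-10,0],[0.67,0,0,0,0]]]' 20|head -2 ;  python3 -c "
from h import *
go(545,174.8,140,140)
plan(545,174.8,140,12)
d=cam('top');crop(d,200,140,150,120,5,'t11')"
```

```text
clock: 29.8
position: [0.4628, 0.0111, 0.143]
t 29.80 pos [462.8  11.1 143. ] yaw 86.27 tilt [-0.0054 -0.0008] F [-0.1 -0.6  0.3] T [-0.05  0.1   0.09] w 0.655 j [-0.67  0.31  0.67  2.09 -0.26  0.82  0.09]
turn -53.7 then shift [ 42.2 178.2   2.5]
[1,6,3,0,-1.9],[1,10,5,0,-3.2],[1,13,7,0,-4.3],[1,15,10,0,-5.3],[1,16,12,0,-5.9],[1,15,15,0,-6.3],[1,14,16,0,-6.3],[1,11,17,0,-5.9],[1,8,16,0,-5.3],[1,6,14,0,-4.3],[1,3,10,0,-3.2],[1,2,6,0,-1.9],
```

View pics/t11.png

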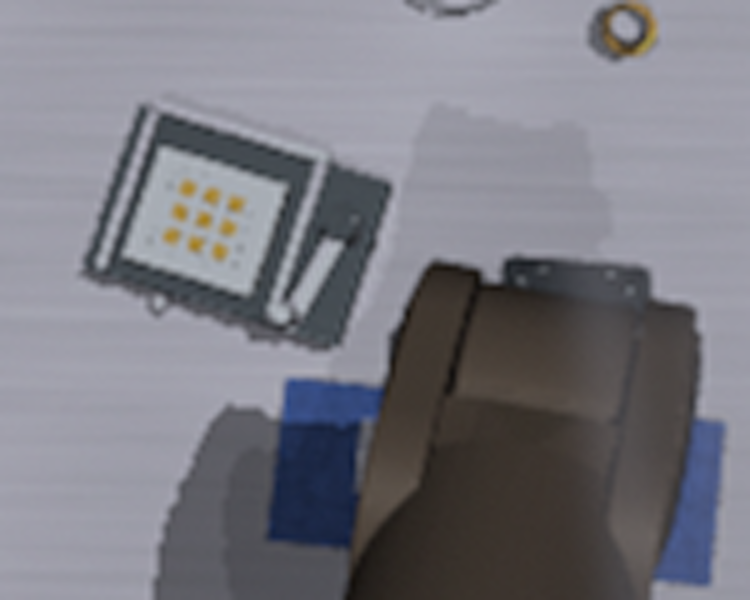

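```bash
python3 -m inch '[[[0.67,6,3,0,-2],[0.67,10,5,0,-3],[0.67,13,7,0,-4.3],[0.67,15,10,0,-5.3],[0.67,16,12,0,-6],[0.67,15,15,0,-6.3],[0.67,14,16,0,-6.3],[0.67,11,17,0,-6],[0.67,8,16,0,-5.3],[0.67,6,14,0,-4.3],[0.67,3,10,0,-3],[0.67,2,6,0,-2]]]' |head -2; python3 -m inch '[[[0.67,0,0,0,0],[0.67,0,0,0,0]]]' |head -1;  python3 -c "
from h import *
go(545,174.8,110,140)"
```

```text
clock: 31.05
position: [0.5389, 0.1862, 0.1255]
clock: 31.25
t 31.25 pos [538.  186.8 123.5] yaw 143.49 tilt [-0.0313 -0.0057] F [ 0.6 -0.3 -0.2] T [ 0.   -0.02  0.01] w 0.326 j [-0.67  0.48  0.34  1.82 -0.21  0.9   0.71]
turn 3.5 then shift [-13.4  -4.4  13.4]
```

```bash
python3 -m inch '[[[0.67,-6,-2,3,2],[0.67,-6,-2,3,1.5],[0.67,-1,0,3,0],[0.67,0,0,0,0],[0.67,0,0,0,0]]]' |head -2;  python3 -c "
from h import *
go(545,174.8,76,140)
d=cam('side');crop(d,270,200,90,80,8,'s12')
d=cam('top');crop(d,200,140,120,100,6,'t12')"
```

```text
clock: 31.75
position: [0.5457, 0.1718, 0.1132]
t 31.75 pos [545.7 171.8 113.2] yaw 139.35 tilt [-0.0321 -0.0069] F [-0.4  0.3 -0. ] T [-0.02 -0.08  0.02] w 0.332 j [-0.65  0.5   0.36  1.83 -0.22  0.89  0.68]
turn -0.7 then shift [ 1.8  2.8 37.2]
```

View pics/s12.png

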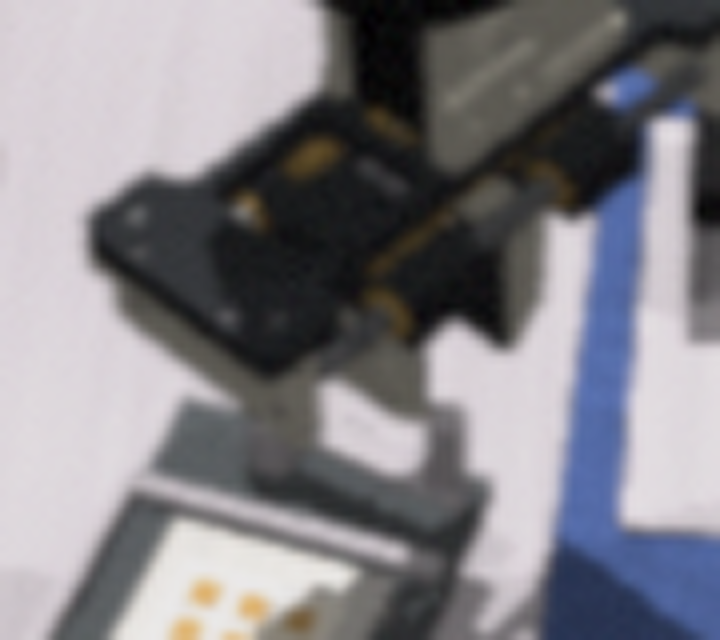

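View pics/t12.png

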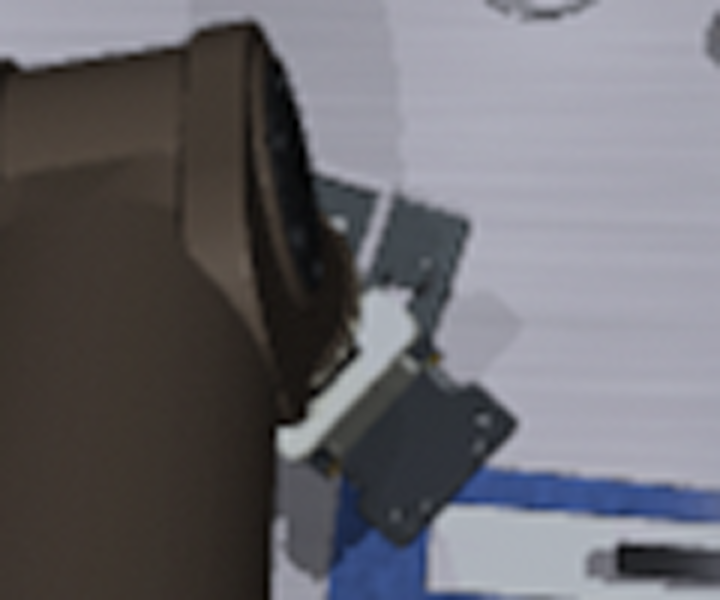

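```bash
python3 -c "
from h import *
e=cam('side'); s,M=st(); p=s['position']
f=lambda q:(q-[270,200]+.5)*8-.5
z=lambda h:p+M[:,2]*(p[2]-h)
print(f(proj(e,[z(.113),z(.096),z(.066)])), z(.08))
g=lambda q:(np.asarray(q,float)+.5)/8-.5+np.array([270,200])
for h,q in((.096,(447,406)),(.066,(447,488))): print(ray(e,g(q),h)*1000)
"
```

```text
[[440.28448909 372.20947489]
 [442.35213203 410.65454913]
 [445.88004521 476.25140917]] [0.54460774 0.17205571 0.0800178 ]
[[543.84741315 170.27241035  96.        ]]
[[543.58447539 176.46434786  66.        ]]
```

```bash
python3 -m inch '[[[0.67,0,0,3,0],[0.67,0,0,6,0],[0.67,0,0,8,0],[0.67,0,0,7,0],[0.67,0,0,5,0],[0.67,0,0,3,0],[0.67,0,0,0,0],[0.67,0,0,0,0]]]' |head -2;  python3 -c "
from h import *
go(545,172,76,140)
d=cam('side');crop(d,270,200,90,80,8,'s13')"
```

```text
clock: 32.7
position: [0.544, 0.1726, 0.0779]
t 32.70 pos [544.  172.6  77.9] yaw 139.47 tilt [-0.0329 -0.0067] F [-0.4  0.5 -0.7] T [-0.05 -0.01  0.04] w 0.330 j [-0.64  0.54  0.34  1.86 -0.25  0.81  0.7 ]
turn -0.5 then shift [-1.2  0.2  1.9]
```

View pics/s13.png

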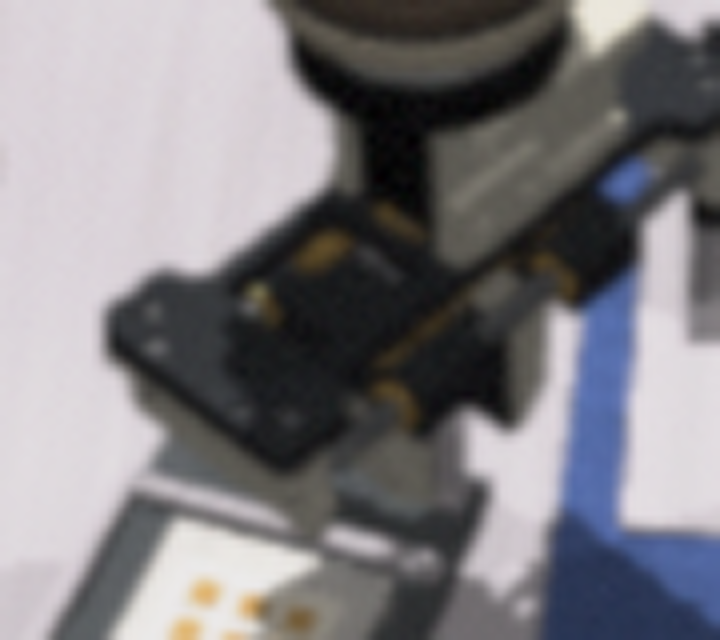

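```bash
cat >> h.py <<'E'
def arc(th1,yaw1,n,piv=(598.8,146.5)):
    s,M=st(); p=s["position"][:2]*1000; rel=p-piv; r0=np.hypot(*rel); th0=np.degrees(np.arctan2(rel[1],rel[0])); y0=np.degrees(np.arctan2(M[1,0],M[0,0]))
    print("pos",p,"r %.1f th %.1f yaw %.1f"%(r0,th0,y0),"F",np.round(s["force"],1),"z %.1f"%(s["position"][2]*1000))
    a=y0; q=p
    for k in range(n):
        f=(k+1)/n; th=np.radians(th0+(th1-th0)*f); r=r0+(62-r0)*f; nx=np.array(piv)+r*np.array([np.cos(th),np.sin(th)])
        d=nx-q; t=np.radians(a); print("[0.67,%.1f,%.1f,0,%.1f]"%(d@[np.cos(t),np.sin(t)],d@[np.sin(t),-np.cos(t)],-(yaw1-y0)/n),end=","); q=nx; a+=(yaw1-y0)/n
    print()
E
python3 -c "
from h import *
arc(110,115,11)"
```

```text
pos [543.95507868 172.63937155] r 60.8 th 154.5 yaw 139.5 F [-0.5 -0.5 -0.3] z 77.9
[0.67,1.1,4.2,0,2.2],[0.67,0.9,4.2,0,2.2],[0.67,0.8,4.2,0,2.2],[0.67,0.7,4.3,0,2.2],[0.67,0.5,4.3,0,2.2],[0.67,0.4,4.3,0,2.2],[0.67,0.3,4.3,0,2.2],[0.67,0.1,4.3,0,2.2],[0.67,-0.0,4.4,0,2.2],[0.67,-0.1,4.4,0,2.2],[0.67,-0.3,4.4,0,2.2],
```

```bash
python3 -m inch '[[[0.67,1,4,0,2.2],[0.67,1,4,0,2.2],[0.67,1,4,0,2.2],[0.67,0.7,4,0,2.2],[0.67,0.5,4.3,0,2.2],[0.67,0.4,4.3,0,2.2]]]' |head -4; python3 -c "
from h import *
arc(110,115,6)"
```

```text
clock: 33.35
position: [0.559, 0.1931, 0.079]
ee_rot: [-1.42, -2.773, 0.031]
force: [-0.5, 0.2, 0.2]
pos [558.9697625 193.1142614] r 61.3 th 130.5 yaw 125.7 F [-0.5  0.2  0.2] z 79.0
[0.67,0.3,3.7,0,1.8],[0.67,0.2,3.7,0,1.8],[0.67,0.1,3.7,0,1.8],[0.67,-0.0,3.7,0,1.8],[0.67,-0.1,3.7,0,1.8],[0.67,-0.2,3.7,0,1.8],
```

```bash
python3 -m inch '[[[0.67,0.3,4,0.3,2],[0.67,0.2,4,0.3,2],[0.67,0,4,0.3,2],[0.67,0,4,0,2],[0.67,0,4,0,2],[0.67,0,4,0,2]]]' |head -4; python3 -c "
from m import *
arc(70,83,10)
d=cam('side');crop(d,255,200,90,80,8,'s14')
d=cam('top');whpose(d,(230,165,40,35),.055)"
```

```text
clock: 33.95
position: [0.5794, 0.2073, 0.0788]
ee_rot: [-1.713, -2.603, 0.033]
force: [-0.9, 0.1, -0.3]
pos [579.36246711 207.28685983] r 63.8 th 107.7 yaw 113.3 F [-0.9  0.1 -0.3] z 78.8
[0.67,-0.7,4.1,0,3.0],[0.67,-0.8,4.1,0,3.0],[0.67,-0.8,4.1,0,3.0],[0.67,-0.9,4.1,0,3.0],[0.67,-0.9,4.0,0,3.0],[0.67,-1.0,4.0,0,3.0],[0.67,-1.0,4.0,0,3.0],[0.67,-1.1,4.0,0,3.0],[0.67,-1.1,3.9,0,3.0],[0.67,-1.2,3.9,0,3.0],
1 [566.73172912 180.41885444  55.        ]
```

View pics/s14.png

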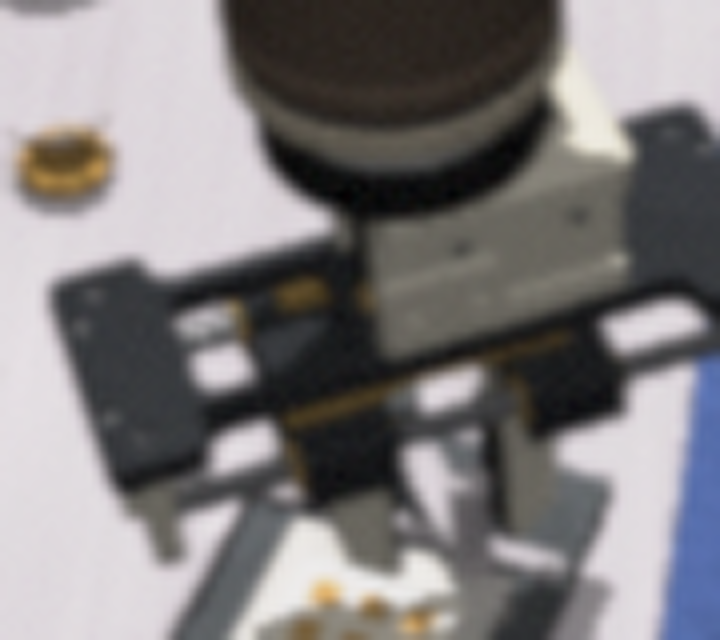

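The peg is between the fingers and the clip is moving with them. Continuing along the arc.

```bash
python3 -m inch '[[[0.67,-0.7,4,0,3],[0.67,-0.8,4,0,3],[0.67,-0.8,4,0,3],[0.67,-0.9,4,0,3],[0.67,-0.9,4,0,3],[0.67,-1,4,0,3]]]' |head -4; python3 -c "
from m import *
arc(64,75,8)
d=cam('side');crop(d,255,200,90,80,8,'s15')"
```

```text
clock: 34.65
position: [0.6028, 0.2096, 0.0789]
ee_rot: [-2.103, -2.302, 0.038]
force: [-0.5, 0.4, -0.2]
pos [602.76423492 209.5898736 ] r 63.2 th 86.4 yaw 95.2 F [-0.5  0.4 -0.2] z 78.9
[0.67,-0.7,3.0,0,2.5],[0.67,-0.7,3.0,0,2.5],[0.67,-0.7,3.0,0,2.5],[0.67,-0.7,3.0,0,2.5],[0.67,-0.7,3.0,0,2.5],[0.67,-0.8,3.0,0,2.5],[0.67,-0.8,2.9,0,2.5],[0.67,-0.8,2.9,0,2.5],
```

View pics/s15.png

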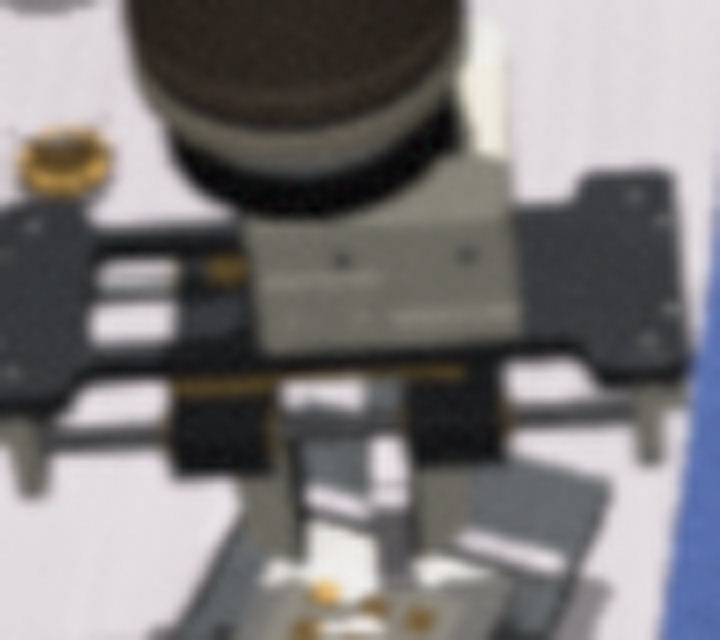

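Peg is at (395,500), right against the trailing finger. I'll continue gently towards the stop, watching the force.

```bash
python3 -m inch '[[[0.67,-0.7,3,0,2.5],[0.67,-0.7,3,0,2.5],[0.67,-0.7,3,0,2.5],[0.67,-0.7,3,0,2.5],[0.67,-0.7,3,0,2.5],[0.67,-0.8,3,0,2]]]' |grep -E "clock|force"; python3 -c "
from m import *
arc(62,75,4)"
```

```text
clock: 35.3
force: [-0.9, -0.2, 0.5]
pos [619.78384154 205.57253559] r 62.7 th 70.4 yaw 80.7 F [-0.9 -0.2  0.5] z 78.9
[0.67,-0.6,2.2,0,1.4],[0.67,-0.6,2.2,0,1.4],[0.67,-0.7,2.2,0,1.4],[0.67,-0.7,2.2,0,1.4],
```

```bash
python3 -m inch '[[[0.67,-0.6,2,0,1.4],[0.67,-0.6,2,0,1.4],[0.67,-0.7,2,0,1.4]]]' |grep -E "clock|force";python3 -m inch '[[[0.67,-0.7,2,0,1.4],[0.67,-0.5,1.5,0,0]]]' |grep -E "clock|force"; python3 -c "
from m import *
arc(62,75,4)"
```

```text
clock: 35.6
force: [-1.0, 1.0, -0.6]
clock: 35.8
force: [-7.3, 3.3, 7.1]
pos [626.30270403 201.8947997 ] r 61.8 th 63.6 yaw 74.8 F [-7.3  3.3  7.1] z 78.5
[0.67,-0.0,0.4,0,-0.0],[0.67,-0.1,0.4,0,-0.0],[0.67,-0.1,0.4,0,-0.0],[0.67,-0.1,0.4,0,-0.0],
```

The stop showed up as an 8 N reaction, within 2 mm of where I predicted it. One more small push, then I'll back off, rise and check.

```bash
python3 -m inch '[[[0.67,0,1,0,0],[0.67,0,0.5,0,0]]]' |grep -E "clock|force|posi";python3 -m inch '[[[0.67,0,-3,0,0],[0.67,0,-4,0,0],[0.67,0,0,-5,0],[0.67,0,0,-12,0],[0.67,0,0,-20,0],[0.67,0,0,-25,0],[0.67,0,0,-25,0],[0.67,0,0,-15,0]]]' |grep -E "clock|force|posi"
```

```text
clock: 36.0
position: [0.6259, 0.2021, 0.0784]
force: [-3.0, 0.9, 2.9]
clock: 36.8
position: [0.6242, 0.202, 0.1863]
force: [0.2, -0.2, 0.2]
```

```bash
python3 -m inch '[[[0.67,0,-15,-5,0],[0.67,0,-30,-5,0],[0.67,0,-40,0,0],[0.67,0,-40,0,0],[0.67,0,-40,0,0],[0.67,0,-30,0,0],[0.67,0,-15,0,0],[0.67,0,0,0,0],[0.67,0,0,0,0]]]' |grep -E "clock|force|posi"
python3 - <<'E'
from m import *
d=cam("top"); cv2.imwrite("pics/t16.png",d["frame"]); crop(d,200,140,150,120,5,"t16a"); whpose(d,(228,165,28,35),.055)
e=cam("side"); cv2.imwrite("pics/s16.png",e["frame"]); crop(e,250,180,150,120,5,"s16a")
E
```

```text
clock: 37.7
position: [0.4099, 0.2586, 0.2078]
force: [-0.5, -0.6, 0.4]
9 [605.1129525  229.04913619  55.        ]
wh [-2.13169316  0.95546766]
yaw in wh 0.26642662485391105 -1.1608933799398482 29.42606365035934 29.998403131798952
```

View pics/t16a.png

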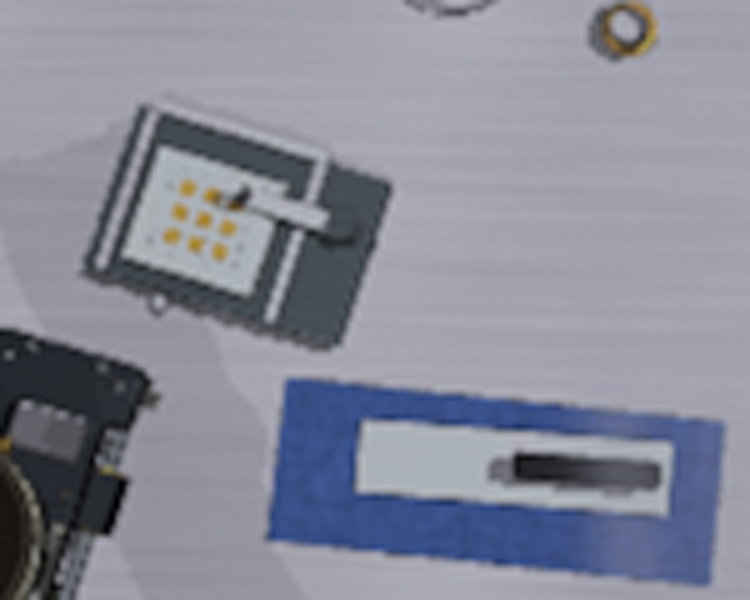

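View pics/s16a.png

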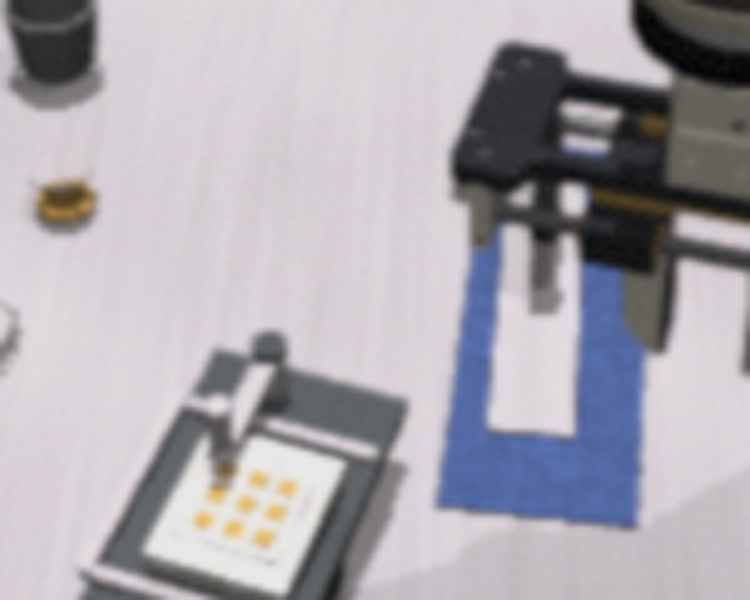

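View pics/t16.png

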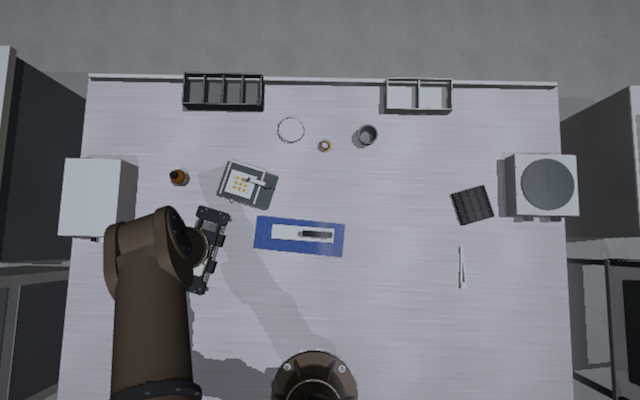

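Run:
```python
from m import *
d=cam("top"); f=lambda p:(np.asarray(p,float)+.5)/5-.5+np.array([200,140])
for h,q in((.096,(240,194)),(.066,(330,218)),(.066,(250,200))):
    P=ray(d,f(q),h)[0,:2]*1000-c0; print(P@v,P@n)
pts=proj(d,[np.r_[c0+v*15-18*n,96]/1000,np.r_[c0+v*15-80*n,66]/1000,np.r_[c0+v*15-18*n,66]/1000]); print((pts-[200,140]+.5)*5-.5)
im,fu=up(d,250,210,100,50); hsv=cv2.cvtColor(im,cv2.COLOR_BGR2HSV)
w=cv2.inRange(hsv,(0,0,120),(180,70,255)); b=cv2.inRange(hsv,(100,90,40),(130,255,255)); k=max(cv2.findContours(b,0,1)[0],key=cv2.contourArea); m=np.zeros_like(w); cv2.drawContours(m,[k],-1,255,-1); w&=m
k=max(cv2.findContours(w,0,1)[0],key=cv2.contourArea); print(cv2.minAreaRect((ray(d,fu(k.reshape(-1,2)),.006)[:,:2]*1000).astype(np.float32)))
```

```text
14.783675431129716 -24.201830326982563
20.409763807924953 -72.01066334417096
16.325996999199695 -23.948942176096384
[[229.84560365 190.39452496]
 [340.00030407 230.82418719]
 [239.65898213 199.09495032]]
((466.0150146484375, 44.22064971923828), (191.87094116210938, 47.653743743896484), 86.50880432128906)
```

Run:
```python
from m import *
d=cam("top"); im,f=up(d,236,165,45,35,16); cv2.imwrite("pics/clip.png",im)
e=cam("side"); im,f=up(e,285,240,40,40,15); cv2.imwrite("pics/clips.png",im)
```

```text
(no output)
```

View pics/clip.png

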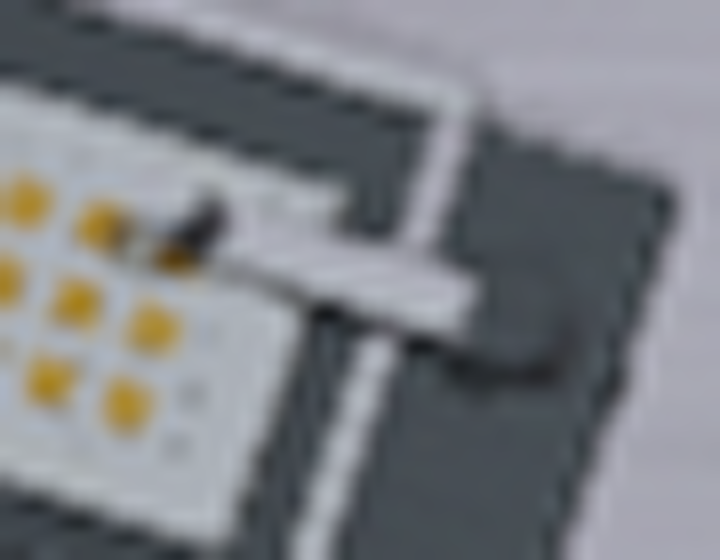

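View pics/clips.png

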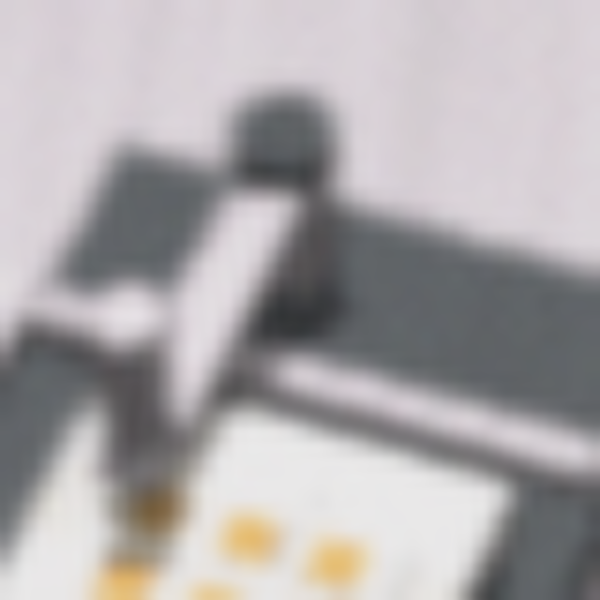

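Run:
```python
from m import *
e=cam("side"); d=cam("top")
for q in (1.4,1.5,1.57):
    P=[np.r_[c0+v*(15-62*np.cos(q))+n*(-80+62*np.sin(q)),h]/1000 for h in(96,)]
    print(q,(proj(e,P)-[285,240]+.5)*15-.5,(proj(d,P)-[236,165]+.5)*16-.5)
P=ray(e,(np.array([132,305])+.5)/15-.5+[285,240],.096)[0,:2]*1000-c0; x,y=P@v,P@n; print(x,y,"q",np.arctan2(y+80,15-x))
```

```text
1.4 [[196.75031311 331.91478258]] [[146.16080603 267.56219694]]
1.5 [[157.86420957 325.02741622]] [[153.43044048 233.78350818]]
1.57 [[131.45484996 318.41211223]] [[160.5160237  210.62312971]]
15.90585273430249 -20.477446908242023 q 1.5860137992143204
```

View pics/s16.png

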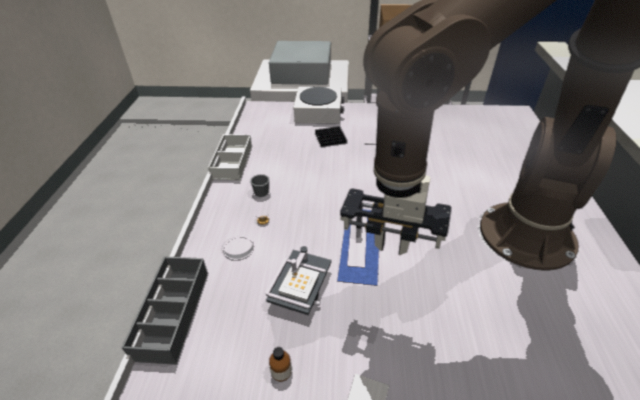

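The cover at (368,388) and the other bystanders are unmoved, and the arm is clear of everything. Signing off.

```bash
python3 -c "
from cell import arm,workorder
s=arm.observe();print(s['clock'],s['force'],abs(s['dq']).max());print(workorder.sign_off())"
```

```text
38.05 [0.08749959 0.11533127 0.34401088] 0.0035005188283740523
the job is handed in; nothing more can be done
None
```

The job is handed in at about 38 s of the 67 s allowed. The carrier is on the stage under the clip, and the lifter is back on its mat.

**Sequence:** I picked the lifter up by its handle and slid the blade into the carrier's tunnel. I lifted the carrier level, set it on the stage and drew the blade out. I then laid the lifter back on its mat before swinging the clip, because pushing the peg needed an empty gripper. The clip was pushed by its peg until it met the stop.

**Last checks:**
- **Carrier:** it sits about 2 mm towards the open front and 1 mm sideways of centre. It is square to within about 0.4°, measured before the clip covered part of it; the last reading, with the clip partly hiding the gold squares, scattered from +0.3° to −1.2°. It did not move while the blade was drawn out.
- **Clip:** it reads about 1.57 to 1.59 rad. Its stop showed as a reaction of about 8 N per axis in x and z, roughly 11 N in all.
- **Lifter:** it is flat on the mat, about 3 mm from where it started.
- **Bystanders:** those visible in the last pictures looked unmoved by eye. The cover was partly out of frame.

**Disagreements:**
- The workholder's middle along x came out 5 mm apart from its front and back edges, so I used the mean.
- My hand-picked peg position in the top view was about 6 mm off along the arm. The side view and the arm's edge direction both gave the clip fully over.

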